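# Load the hardness tester's carriage in sequence and index it

## Robot

A 6-joint arm with a two-finger parallel gripper is mounted at the origin on a cart in front of the work surface, level with it; the furniture and walls round the work are solid. World frame = base frame: x ahead of the robot, y to its left, z up, the work surface at z = 0. Lengths are in mm, angles in rad, forces in N, time in s.
With the tool pointing down it reaches from about 350 to 875 mm from the base axis. Payload 4.2 kg.
Tool frame: the origin (TCP) lies at the very end of the fingers, on their centre line; the grasp point (between the pads) lies 19 mm behind it (arm.grip_point_offset is the distance from the TCP to the grasp point, in mm); z points along the fingers, y is the direction in which the jaws open and shut (so a half turn about z gives the same grasp; the last joint's range is limited). The gripper opens to 85 mm and grips with 20 to 120 N. Pads are 22 mm wide; open, the fingers measure 114 mm over their backs; the gripper's body (76 mm by 85 mm) begins 54 mm behind the grasp point. The pads swing forward as they close: fully open they stand 13 mm farther back than shut.
Start: joints at [-0.946, 0.385, 0.008, 0, -1.194, -0.259], TCP at [223.574, -583.621, 231.312] pointing down, gripper open.
Joint ranges: [-3.14, 3.14], [-1.21, 2.06], [-1.07, 1.41], [-3.16, 2.05], [-2.99, -0.16], [-3.1, 3.1]. Speed limits (rad/s): [2.79, 2.79, 3.14, 3.14, 3.14, 3.14].

## Interface

Orientations are given as a unit quaternion [x, y, z, w].
In Python, from bench import arm gives the robot as it stands.
- The arm moves only by the tool drive_tool, never from a script. Its argument "steps" is a list of rows, each a list of 5 numbers: the shift along the tool's x, y, z in m, then the turn about the tool's z in degrees, then the finger opening in m, from 0 to 0.0854. A call has 1 to 20 rows; each row shifts and turns the commanded pose from where the row before left it, along the tool's axes as they then stand; what a row does not reach is not made up. A row lasts 1/10 s, in which the tool goes at most 50 mm and 8.59 degrees, less where a joint would pass 70% of its speed; a pose out of reach is approached as far as the arm can. A call is refused whole if a number of a shift passes 0.05 or a number of a turn 8.59, either way. A call with a gripper value outside its range is refused whole. The fingers move at their own pace and stop on an object; the grip force is fixed at half the most. Time passes only in rows, so rows that do not move let the fingers close. It gives the time, the measured TCP pose, the force and the opening at its end, in the units of the state.
- arm.read_state(): the state, without advancing time (a new reading comes with each control period).
- arm.get_image(name): name is "side" or "top" or "wrist"; returns (picture, depth): 384x512x3 uint8, blue, green, red; 384x512 float32, mm along the optical axis (not along the pixel's ray), 0 where there is no reading.
- arm.camera_params(name): a dict with "K" (3x3 intrinsics, pixels), "world_to_cam" (4x4, takes a point from world to camera coordinates); the wrist camera has in their place "mount" (4x4, takes a point from camera to tool coordinates, whose origin is the TCP and whose axes are the flange's). Camera axes: x right, y up, looking along -z (the intrinsics and any distortion apply to the point x, -y, -z); pixel columns grow to the right and rows downward; lengths in mm; the calibration is good to about 2 mm. A picture is of the moment at which its call begins: read the wrist's pose just before it. camera_params takes no time and is no camera call.
- arm.job_done(): hands the job in, once; it reports no verdict.
The state is a dict: "clock": time; "joints": joint angles; "joint_vel": joint speeds; "joint_efforts": joint torques, N m; "position": TCP position; "ee_rot": TCP orientation; "contact_force": force on the tool from outside, world axes, zero at the start; "wrist_torque": the same for the moment, N m; "gripper_width": finger opening in mm.
Only numpy, scipy, OpenCV 4.12 (cv2) and the standard library are available. Lean on these libraries where they do the work, as an engineer would, in place of code of your own. Each camera call takes 0.05 s, during which the arm holds its last target.

## Task

Pull the blue carriage of the hardness tester fully out to its front stop, then lay the square test bars flat in its dotted slots strictly in the order red, yellow, green, blue: red in the slot with one dot, yellow in two, green in three, blue in four (if a bar is missing, leave its slot empty). Then push the carriage in (it has a black knob) until the ringed red dot on its reference pad is straight under the indenter tip, and after that press the green start button fully down and let it go. Leave the dish, the steel block and the tin where they are; at the end every bar must still lie in its slot and the dot under the tip.

Things in the scene. Friction and masses are not known exactly. Their poses are not given: they have to be found in the camera images.
- slideway: Fixed grey slideway of a hardness tester, 420 x 70 mm; origin on the table, 165 mm from its right-hand end; y = the direction in which the carriage slides in (to the left), x = away from the robot, z up. Turned a few degrees, with the carriage and test head alike. The carriage on it is 106 mm wide. A tall microscope stands to its right, straight ahead of the robot: go round it.
- test_head: Fixed white test head: a column (44 mm square, 175 mm tall) on a foot on the far side of the slideway, its centre 100 mm along +x from this origin; a 46 mm wide, 46 mm high arm reaches from it over the slideway, underside 137 mm above the table. Origin on the table straight under the indenter tip.
- tip (a point): The point of the fixed conical indenter hanging from the test head, 54 mm above the table.
- carriage (a joint): Position of the blue carriage on the slideway in m: 0 = fully out at its front stop (to the right, at the start button's end), grows as it is pushed in to the left, up to 0.12. It stays where it is left; sliding it takes about 2.5 N.
- mark (a point): Centre of the ringed red dot on the round steel reference pad (34 mm dia) at the inner end of the carriage, 50 mm above the table; it moves with the carriage and ends 4 mm below the tip.
- knob_top (a point): Centre of the top, 86 mm above the table, of the black upright knob (22 mm dia, its black part 34 mm tall, on a thinner stem) on a tab at the robot's side of the carriage; moves with the carriage. The tab (36 mm along the travel, top 40 mm above the table) reaches 81 mm from the carriage's middle line, the knob's axis is 70 mm from it.
- start_button (a joint): Travel of the green start button, m: 0 released, 0.006 fully pressed (about 5 N, springs back).
- start_button_top (a point): Centre of the top of the green round start button (30 mm dia) at the right-hand end of the slideway; it is pressed straight down.
- slot1 (a point): Slot 1 of the carriage (one white dot at both its ends): middle of its floor, 40 mm above the table. x axis along the slot (across the carriage), y across it. 28 mm wide, 78 mm long; ribs between them 45 mm, side strips with the dots 49.5 mm above the table. Slots are 56 mm apart, 1 nearest the test head, 4 nearest the button. Moves with the carriage.
- slot2 (a point): Slot 2 of the carriage (two white dots at both its ends): middle of its floor, 40 mm above the table. x axis along the slot (across the carriage), y across it. 28 mm wide, 78 mm long; ribs between them 45 mm, side strips with the dots 49.5 mm above the table. Slots are 56 mm apart, 1 nearest the test head, 4 nearest the button. Moves with the carriage.
- slot3 (a point): Slot 3 of the carriage (three white dots at both its ends): middle of its floor, 40 mm above the table. x axis along the slot (across the carriage), y across it. 28 mm wide, 78 mm long; ribs between them 45 mm, side strips with the dots 49.5 mm above the table. Slots are 56 mm apart, 1 nearest the test head, 4 nearest the button. Moves with the carriage.
- slot4 (a point): Slot 4 of the carriage (four white dots at both its ends): middle of its floor, 40 mm above the table. x axis along the slot (across the carriage), y across it. 28 mm wide, 78 mm long; ribs between them 45 mm, side strips with the dots 49.5 mm above the table. Slots are 56 mm apart, 1 nearest the test head, 4 nearest the button. Moves with the carriage.
- red_bar: Square steel test bar, 24 x 24 x 70 mm, about 0.3 kg, both ends painted red; origin at its middle (12 mm above what it lies on), x axis along its length; it may lie on any of its four long sides. The bars start side by side on the table between the slideway and the robot. May be absent.
- yellow_bar: Square steel test bar, 24 x 24 x 70 mm, about 0.3 kg, both ends painted yellow; origin at its middle (12 mm above what it lies on), x axis along its length; it may lie on any of its four long sides. The bars start side by side on the table between the slideway and the robot. May be absent.
- green_bar: Square steel test bar, 24 x 24 x 70 mm, about 0.3 kg, both ends painted green; origin at its middle (12 mm above what it lies on), x axis along its length; it may lie on any of its four long sides. The bars start side by side on the table between the slideway and the robot. May be absent.
- blue_bar: Square steel test bar, 24 x 24 x 70 mm, about 0.3 kg, both ends painted blue; origin at its middle (12 mm above what it lies on), x axis along its length; it may lie on any of its four long sides. The bars start side by side on the table between the slideway and the robot. May be absent.
- petri_dish: Bystander: lidded clear dish, 62 mm dia, 14 mm tall, origin under its middle.
- hardness_block: Bystander: round steel reference block, 60 mm dia, 16 mm tall, origin under its middle.
- grease_pot: Bystander: flat green-lidded tin, 60 mm dia, 26 mm tall, origin under its middle.
Not all that is in view belongs to the job. Of the things that look like the blue_bar, take the one that is farthest from the robot's base at the start.

How it is judged (in metres and radians):
On the way, in this order (a step that is already met when the one before it is completed fails the run):
1. the carriage is fully out at its front stop (value of joint carriage below 0.006 m), for 0.2 s.
2. the red bar, if there is one, lies flat in slot 1 (horizontal distance between red_bar and slot1 below 0.007 m and z of red_bar in the frame of slot1 between 0.008 and 0.0142 m and angle between the x axis of red_bar and the x axis of slot1, either way round below 0.09 rad and linear speed of red_bar below 0.02 m/s), for 0.2 s.
3. the yellow bar, if there is one, lies flat in slot 2 (horizontal distance between yellow_bar and slot2 below 0.007 m and z of yellow_bar in the frame of slot2 between 0.008 and 0.0142 m and angle between the x axis of yellow_bar and the x axis of slot2, either way round below 0.09 rad and linear speed of yellow_bar below 0.02 m/s), for 0.2 s.
4. the green bar, if there is one, lies flat in slot 3 (horizontal distance between green_bar and slot3 below 0.007 m and z of green_bar in the frame of slot3 between 0.008 and 0.0142 m and angle between the x axis of green_bar and the x axis of slot3, either way round below 0.09 rad and linear speed of green_bar below 0.02 m/s), for 0.2 s.
5. the blue bar, if there is one, lies flat in slot 4 (horizontal distance between blue_bar and slot4 below 0.007 m and z of blue_bar in the frame of slot4 between 0.008 and 0.0142 m and angle between the x axis of blue_bar and the x axis of slot4, either way round below 0.09 rad and linear speed of blue_bar below 0.02 m/s), for 0.2 s.
6. the reference mark is under the tip (horizontal distance between mark and tip below 0.0045 m), for 0.4 s.
7. the start button is pressed (value of joint start_button above 0.0045 m).
At the end, for the whole second after the job is handed in: Every bar present lies at rest flat on the floor of its own slot (red 1, yellow 2, green 3, blue 4), centre within 7 mm of the slot's and within 0.09 rad of its direction; the mark is within 4.5 mm of straight under the tip; the start button is up again (all of step 2 and all of step 3 and all of step 4 and all of step 5 and horizontal distance between mark and tip below 0.0045 m and value of joint start_button below 0.002 m); the robot touches nothing.
It fails at once if the petri dish is pushed away (over 30 mm) (distance of petri_dish from where it was at the start of the episode above 0.03 m).
It fails at once if the hardness block is pushed away (over 30 mm) (distance of hardness_block from where it was at the start of the episode above 0.03 m).
It fails at once if the grease pot is pushed away (over 30 mm) (distance of grease_pot from where it was at the start of the episode above 0.03 m).
Of red_bar, yellow_bar, green_bar, blue_bar only 3 to 4 are there at a start; the rules pass over those that are not, and their reading is None.
At some moment in a run one of red_bar, yellow_bar, green_bar, blue_bar may be knocked a few centimetres aside while the robot is not near it.
Once in a run the grip may slacken for a moment while it holds something.
It also fails if it takes over 192 s, if anything falls off the work surface, if the arm or the gripper's body presses on something with over 40 N, if the wrist force passes 120 N, or if a joint passes its speed limit or range.

## Working session

There is one attempt and no reset: what is moved stays moved. The work goes in short steps, Python scripts to look and compute and a tool call to move; the robot and the scene stay as the last step left them, time stands still between calls to the robot, and variables do not carry over. Pictures are saved under pics/ and viewed, and the job is handed in when it is done.

Besides the shell and the picture viewer there is one more tool, called after "Emit:" in YAML: its name, and indented under it one key for each argument. drive_tool: Moves the arm, as the interface text tells. Its arguments: {"type":"object","properties":{"steps":{"type":"array"}},"required":["steps"]}

```bash
mkdir -p pics; ls
cat > h.py <<'E'
import numpy as np, cv2
from bench import arm
from scipy.spatial.transform import Rotation as R
def cam(name):
    p=arm.camera_params(name); return p
def wtc(name,st=None):
    p=arm.camera_params(name); K=np.array(p["K"])
    if "world_to_cam" in p: return K,np.array(p["world_to_cam"])
    T=np.eye(4);T[:3,:3]=R.from_quat(st["ee_rot"]).as_matrix();T[:3,3]=st["position"]
    return K,np.linalg.inv(T@np.array(p["mount"]))
def shot(name,fn):
    st=arm.read_state(); im,d=arm.get_image(name); K,W=wtc(name,st)
    cv2.imwrite(f"pics/{fn}.png",im); np.savez(f"pics/{fn}.npz",im=im,d=d,K=K,W=W)
    return im,d,K,W
def load(fn):
    z=np.load(f"pics/{fn}.npz"); return z["im"],z["d"],z["K"],z["W"]
def proj(K,W,P):
    P=np.atleast_2d(P); c=P@W[:3,:3].T+W[:3,3]; q=np.c_[c[:,0],-c[:,1],-c[:,2]]@K.T
    return q[:,:2]/q[:,2:]
def ray(K,W,uv,z):
    uv=np.atleast_2d(np.array(uv,float)); r=np.c_[uv,np.ones(len(uv))]@np.linalg.inv(K).T
    r=np.c_[r[:,0],-r[:,1],-r[:,2]]; Rm=W[:3,:3]; o=-Rm.T@W[:3,3]; d=r@Rm
    t=(z-o[2])/d[:,2]; return o+t[:,None]*d
def pts(d,K,W):
    v,u=np.indices(d.shape); r=np.stack([u,v,np.ones_like(u)],-1).reshape(-1,3)@np.linalg.inv(K).T
    c=np.c_[r[:,0],-r[:,1],-r[:,2]]*d.reshape(-1,1); Rm=W[:3,:3]
    P=(c-W[:3,3])@Rm; P[d.reshape(-1)==0]=np.nan; return P.reshape(d.shape+(3,))
E
python3 - <<'E'
from h import *
print(arm.read_state())
for n in("side","top","wrist"):
    im,d,K,W=shot(n,n+"0"); print(n,arm.camera_params(n), -W[:3,:3].T@W[:3,3])
E
```

```text
pics
{'clock': 0.0, 'joints': array([-9.46389836e-01,  3.85563593e-01,  6.60907383e-03, -5.16056792e-04,
       -1.19402711e+00, -2.58603515e-01]), 'joint_vel': array([-4.02674410e-04,  1.84883023e-05, -2.71982485e-04,  3.29801011e-04,
       -1.73668223e-03, -6.71939552e-04]), 'joint_efforts': array([-2.72786474e-04, -3.92285585e+01,  1.88405585e+01,  4.18615177e+00,
       -4.57133632e-03,  4.70173276e-06]), 'position': array([ 223.3668917 , -583.07855886,  230.20827096]), 'ee_rot': array([-1.81789704e-01,  9.83336795e-01,  1.09035515e-03, -2.50062067e-04]), 'contact_force': array([ 0.08288223, -0.08906292,  0.17802905]), 'wrist_torque': array([ 0.00499488, -0.01946841,  0.00826637]), 'gripper_width': 85.53927717633762}
side {'K': array([[445.10697368,   0.        , 253.84473373],
       [  0.        , 445.10697368, 186.58862185],
       [  0.        ,   0.        ,   1.        ]]), 'world_to_cam': array([[-9.54873298e-01, -2.96595784e-01,  1.57456801e-02,
         4.80189489e+02],
       [ 1.54679610e-01, -4.51325770e-01,  8.78851106e-01,
         5.53291789e+01],
       [-2.53557
[... 625 characters left out ...]
7456e+02],
       [ 0.00000000e+00,  0.00000000e+00,  0.00000000e+00,
         1.00000000e+00]])} [238.01875961 361.03698034 918.31837874]
wrist {'K': array([[328.47594537,   0.        , 252.3413965 ],
       [  0.        , 328.47594537, 192.38203759],
       [  0.        ,   0.        ,   1.        ]]), 'mount': array([[-2.23399335e-04,  9.54641220e-01,  2.97758443e-01,
         7.54652522e+01],
       [ 9.99999651e-01, -2.62955160e-05,  8.34575967e-04,
         1.90048474e-01],
       [ 8.04550332e-04,  2.97758526e-01, -9.54640882e-01,
        -1.42665275e+02],
       [ 0.00000000e+00,  0.00000000e+00,  0.00000000e+00,
         1.00000000e+00]])} [ 152.94439193 -610.21848934  372.98918879]
```

View pics/top0.png

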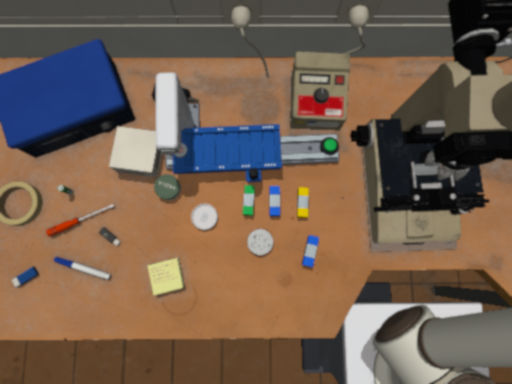

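View pics/side0.png

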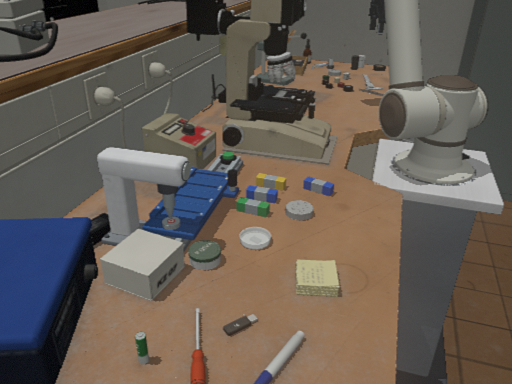

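View pics/wrist0.png

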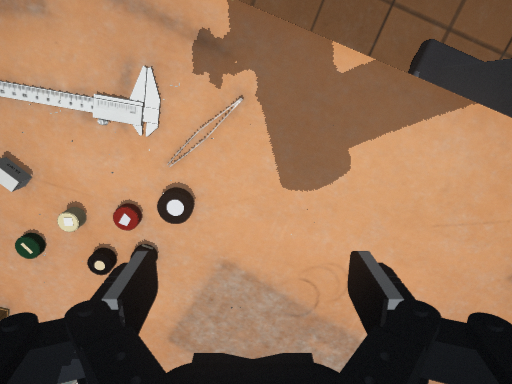

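Run:
```python
from h import *
im,d,K,W=load("top0"); P=pts(d,K,W)
hsv=cv2.cvtColor(im,cv2.COLOR_BGR2HSV)
for n,lo,hi in(("blue",(100,120,60),(125,255,255)),("green",(40,120,50),(85,255,255)),("yellow",(22,150,120),(35,255,255)),("red",(0,200,80),(5,255,255)),("red2",(174,150,80),(180,255,255))):
    m=cv2.inRange(hsv,lo,hi); c,l,s,cen=cv2.connectedComponentsWithStats(m)
    for i in range(1,c):
        if s[i,4]>15:
            q=P[l==i]; print(n,cen[i].round(1),s[i,4],np.nanmedian(q,0).round(0),ray(K,W,cen[i],24).round(0)[0])
for uv in((311,252),(275,201),(25,275),(400,250),(370,180),(400,100),(480,150),(440,110),(497,205),(450,200),(204,217),(260,242),(167,187),(165,110),(165,140),(135,150),(410,205)):
    print(uv,P[uv[1],uv[0]].round(0))
# microscope extents
m=(P[...,2]>60)&(P[...,0]>150)
u=np.where(m&(np.indices(d.shape)[1]>350))
q=P[u]; 
for zlo,zhi in((20,60),(60,120),(120,200),(200,300),(300,500)):
    mm=(P[...,2]>zlo)&(P[...,2]<zhi)&(P[...,1]<170)&(P[...,0]>180)
    print(zlo,mm.sum(),np.nanpercentile(P[mm][:,:2],[1,50,99],axis=0).round(0).tolist())
z=im[120:280,140:350]; cv2.imwrite("pics/topz.png",cv2.resize(z,None,fx=3.8,fy=3.7,interpolation=cv2.INTER_CUBIC)[:600,:800])
```

```text
blue [57.5 92.7] 8626 [616. 798. 113.] [658. 846.  24.]
blue [229.4 149.6] 4300 [505. 419.  44.] [511. 422.  24.]
blue [274.1 189.7] 72 [412. 316.  24.] [413. 316.  24.]
blue [274.4 211. ] 87 [362. 317.  24.] [362. 316.  24.]
blue [312.6 240. ] 76 [294. 229.  24.] [294. 229.  24.]
blue [307.9 261.2] 89 [247. 241.  24.] [246. 242.  24.]
blue [ 63.2 261.4] 76 [250. 800.  16.] [249. 797.  24.]
blue [ 27.  275.3] 153 [219. 881.  14.] [219. 876.  24.]
green [329.7 144.7] 152 [517. 183.  38.] [522. 181.  24.]
green [249.1 188.7] 79 [415. 375.  24.] [415. 375.  24.]
green [247.8 210.7] 92 [363. 378.  24.] [363. 378.  24.]
yellow [302.9 190.7] 84 [409. 248.  24.] [410. 248.  24.]
yellow [302.1 212.7] 95 [357. 252.  24.] [358. 252.  24.]
red [329.5  99.9] 19 [608. 193.  94.] [637. 177.  24.]
red2 [318.1 104.6] 383 [596. 222.  91.] [625. 205.  24.]
(311, 252) [267. 233.  21.]
(275, 201) [386. 314.  23.]
(25, 275) [219. 887.  12.]
(400, 250) [271.  26.  14.]
(370, 180) [432.  93.  38.]
(400, 100) [647.  -7.   0.]
(480, 150) [392.  52. 408.]
(440, 110) [497.  44. 294.]
(497, 205) [ 377. -220.    1.]
(450, 200) [364. -30. 154.]
(204, 217) [350. 481.  14.]
(260, 242) [291. 350.  17.]
(167, 187) [419. 567.  29.]
(165, 110) [545. 541. 183.]
(165, 140) [482. 538. 184.]
(135, 150) [502. 639.  52.]
(410, 205) [356.  47. 143.]
20 3203 [[287.0, -271.0], [399.0, 36.0], [770.0, 168.0]]
60 4566 [[313.0, -110.0], [575.0, 67.0], [770.0, 169.0]]
120 8271 [[346.0, -102.0], [433.0, 38.0], [768.0, 131.0]]
200 3536 [[397.0, -26.0], [706.0, 45.0], [740.0, 168.0]]
300 10538 [[382.0, -44.0], [486.0, 32.0], [671.0, 89.0]]
```

View pics/topz.png

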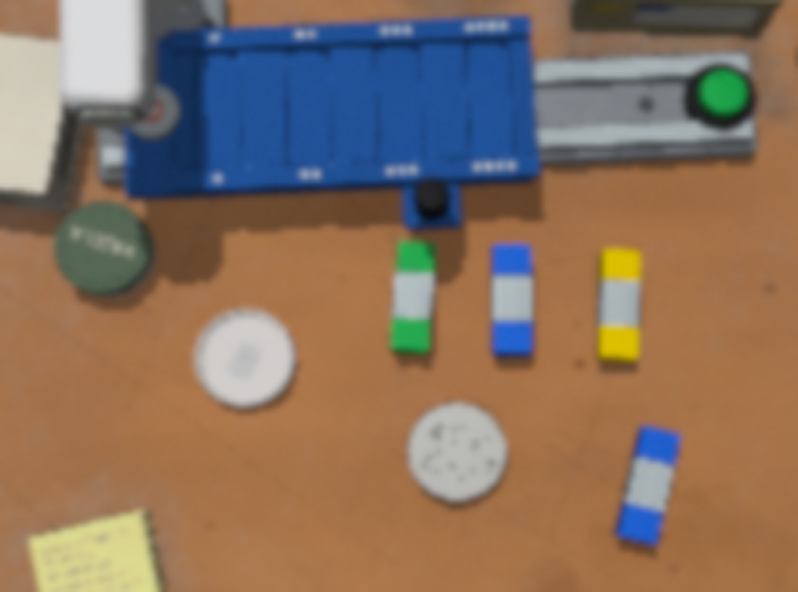

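Run:
```python
from h import *
A=[]
for n in("top0","side0"):
    im,d,K,W=load(n); P=pts(d,K,W).reshape(-1,3); A.append(P[~np.isnan(P[:,0])])
    Q=A[-1]
    Q=Q[(Q[:,0]>200)&(Q[:,0]<800)&(Q[:,1]>-260)&(Q[:,1]<150)]
    for z in range(10,620,40):
        q=Q[(Q[:,2]>z)&(Q[:,2]<z+40)]
        if len(q)>5: print(n,z,len(q),"xmin",np.percentile(q[:,0],1).round(),"y",np.percentile(q[:,1],[1,99]).round(), "front y",q[q[:,0]<np.percentile(q[:,0],5)][:,1].mean().round())
```

```text
top0 10 2308 xmin 271.0 y [-253.  142.] front y 4.0
top0 50 4348 xmin 295.0 y [-112.  138.] front y 21.0
top0 90 1125 xmin 345.0 y [-100.  149.] front y -73.0
top0 130 6817 xmin 345.0 y [-103.  110.] front y 34.0
top0 170 1600 xmin 424.0 y [-43. 133.] front y 10.0
top0 210 1965 xmin 396.0 y [-26. 149.] front y 3.0
top0 250 720 xmin 404.0 y [-12. 147.] front y 3.0
top0 290 955 xmin 481.0 y [-51.  48.] front y 44.0
top0 330 3448 xmin 382.0 y [-48.  89.] front y 45.0
top0 370 2741 xmin 381.0 y [-36.  89.] front y 53.0
top0 410 3450 xmin 392.0 y [ 7. 87.] front y 55.0
top0 450 59 xmin 440.0 y [29. 34.] front y 32.0
side0 10 1718 xmin 274.0 y [-243.  123.] front y 13.0
side0 50 2912 xmin 298.0 y [-237.  137.] front y 17.0
side0 90 1459 xmin 346.0 y [-247.  148.] front y -65.0
side0 130 2576 xmin 345.0 y [-232.  134.] front y 40.0
side0 170 1291 xmin 401.0 y [-244.  146.] front y 15.0
side0 210 1543 xmin 398.0 y [-247.  136.] front y 11.0
side0 250 1465 xmin 408.0 y [-200.  145.] front y 13.0
side0 290 2264 xmin 419.0 y [-125.  145.] front y 15.0
side0 330 1654 xmin 383.0 y [-46.  90.] front y 47.0
side0 370 1032 xmin 381.0 y [-56.  91.] front y 53.0
```

Run:
```python
from h import *
im,d,K,W=load("side0")
cv2.imwrite("pics/sidez.png",cv2.resize(im[0:210,90:370],None,fx=2.8,fy=2.8,interpolation=cv2.INTER_CUBIC))
```

```text
(no output)
```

View pics/sidez.png

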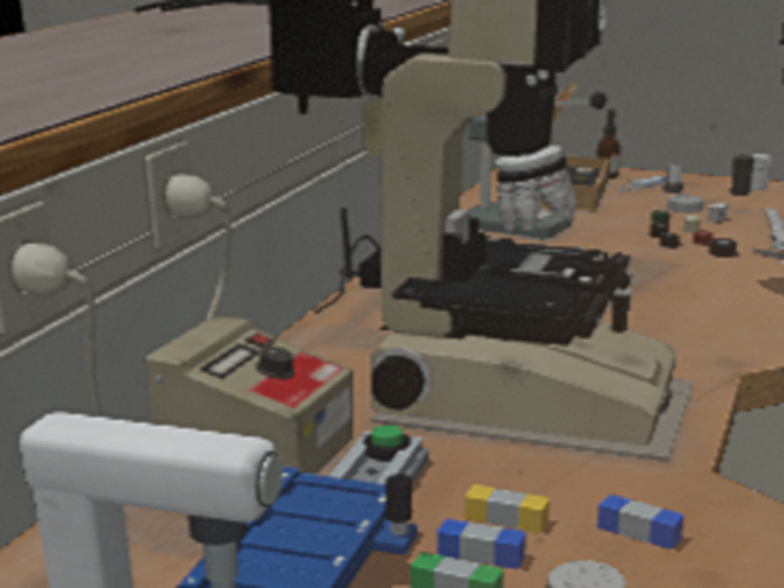

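Emit:
drive_tool:
  steps:
    - [0,0,-0.045,7,0.05]
    - [0,0,-0.045,7,0.05]
    - [0,0,-0.045,7,0.05]
    - [0,0,-0.045,0,0.05]
    - [0,0,-0.045,0,0.05]
    - [0,0,-0.045,0,0.05]
    - [0,0,0,0,0.05]

```text
clock: 0.85
position: [223.2, -584.6, 508.7]
ee_rot: [0.001, 1.0, -0.006, 0.003]
contact_force: [-0.3, 0.1, 0.7]
gripper_width: 49.9
```

Emit:
drive_tool:
  steps:
    - [-0.02,0.02,0,0,0.05]
    - [-0.02,0.035,0,0,0.05]
    - [-0.02,0.035,0,0,0.05]
    - [-0.02,0.035,0,0,0.05]
    - [-0.02,0.035,0,0,0.05]
    - [-0.02,0.035,0,0,0.05]
    - [-0.02,0.035,0,0,0.05]
    - [-0.02,0.035,0,0,0.05]
    - [-0.02,0.035,0,0,0.05]
    - [-0.01,0.035,0,0,0.05]
    - [0,0.03,0,0,0.05]
    - [0,0.02,0,0,0.05]
    - [0,0,0,0,0.05]

```text
clock: 2.15
position: [413.6, -197.0, 501.2]
ee_rot: [-0.001, 1.0, 0.0, 0.0]
contact_force: [-0.3, -0.6, 0.6]
gripper_width: 49.9
```

Run:
```python
from h import *
print(arm.read_state()["joints"].round(2))
a=shot("side","side1")[0];b=shot("top","top1")[0]
cv2.imwrite("pics/c1.png",np.hstack([cv2.resize(a,(400,300)),cv2.resize(b,(400,300))]))
```

```text
[-0.09  0.02  0.2  -0.   -1.75 -1.48]
```

View pics/c1.png

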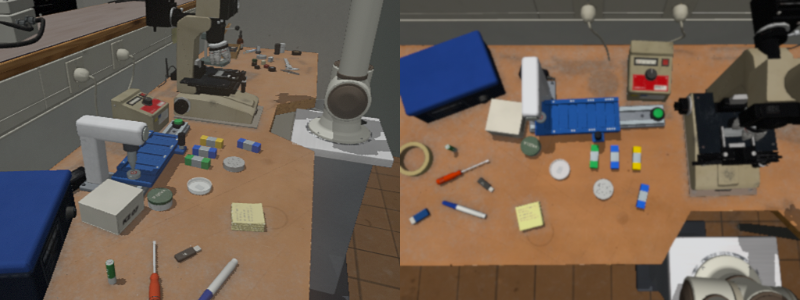

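Emit:
drive_tool:
  steps:
    - [0.015,0.02,-0.02,0,0.05]
    - [0.015,0.035,-0.02,0,0.05]
    - [0.01,0.045,0,0,0.05]
    - [0,0.045,0,0,0.05]
    - [0,0.045,0,0,0.05]
    - [0,0.045,0,0,0.05]
    - [0,0.045,0,0,0.05]
    - [0,0.045,0,0,0.05]
    - [0,0.045,0,0,0.05]
    - [0,0.045,0,0,0.05]
    - [0,0.03,0,0,0.05]
    - [0,0.02,0,0,0.05]
    - [0,0,0,0,0.05]

```text
clock: 3.55
position: [374.9, 268.0, 539.5]
ee_rot: [-0.0, 1.0, -0.001, -0.001]
contact_force: [0.4, 0.1, -0.7]
gripper_width: 50.3
```

Run:
```python
from h import *
print(arm.read_state()["joints"].round(2))
im,d,K,W=load("top0"); 
# white dots on carriage
P=ray(K,W,[[0,0]],0)
hsv=cv2.cvtColor(im,cv2.COLOR_BGR2HSV)
S=8; c=cv2.resize(im[115:185,160:290],None,fx=S,fy=S,interpolation=cv2.INTER_CUBIC)
cv2.imwrite("pics/carr.png",c[:, :800])
cv2.imwrite("pics/carr2.png",c[:, 240:])
shot("wrist","w2")
```

```text
[ 0.97  0.05  0.32 -0.   -1.84 -2.55]
```

View pics/carr.png

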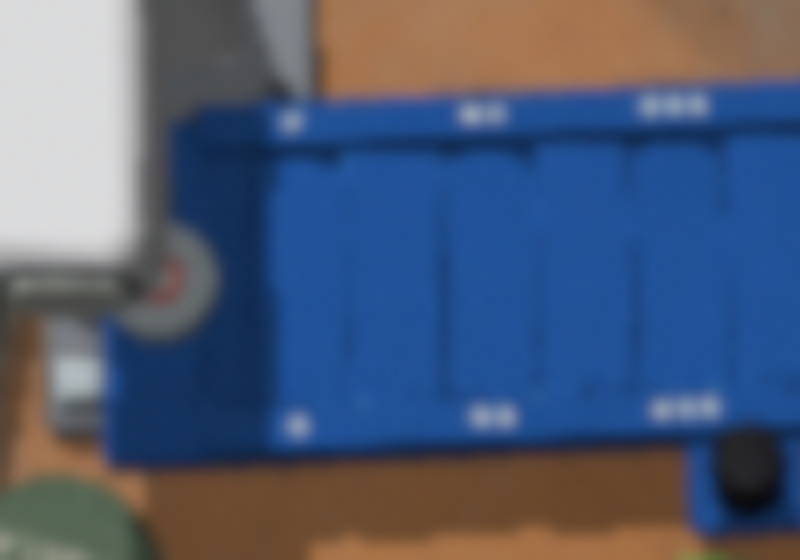

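View pics/w2.png

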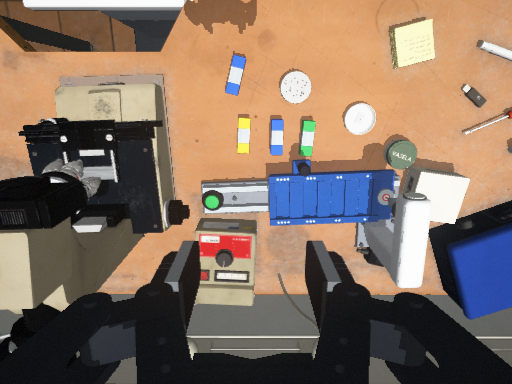

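```bash
cat >> h.py <<'E'
def dots(im,K,W,box):
    x0,y0,x1,y1=box; S=6
    c=cv2.resize(im[y0:y1,x0:x1],None,fx=S,fy=S,interpolation=cv2.INTER_CUBIC)
    h=cv2.cvtColor(c,cv2.COLOR_BGR2HSV); m=cv2.inRange(c,(120,110,85),(255,255,255))&cv2.inRange(h,(0,0,95),(180,150,255))
    m=cv2.morphologyEx(m,cv2.MORPH_CLOSE,np.ones((1,17)))
    n,l,s,cen=cv2.connectedComponentsWithStats(m)
    out=[]
    for i in range(1,n):
        if 60<s[i,4]<3000:
            uv=(cen[i]+.5)/S-.5+[x0,y0]; out.append((*uv,s[i,4],*ray(K,W,uv,49.5)[0]))
    return np.array(out),c,m
E
python3 - <<'E'
from h import *
for n,box in(("top0",(180,120,283,182)),("w2",(272,165,378,228))):
    im,d,K,W=load(n); o,c,m=dots(im,K,W,box); print(n);print(o.round(1)); cv2.imwrite(f"pics/d_{n}.png",np.vstack([c,cv2.cvtColor(m,cv2.COLOR_GRAY2BGR)]))
E
```

```text
top0
[[ 195.8  121.8  628.   571.4  500.    49.5]
 [ 267.6  126.5 1229.   559.3  330.8   49.5]
 [ 243.7  127.6  926.   556.8  387.    49.5]
 [ 219.7  128.6  578.   554.4  443.4   49.5]
 [ 196.   129.7  224.   552.1  499.1   49.5]
 [ 281.2  138.9  563.   528.6  299.1   49.5]
 [ 281.6  151.1  982.   498.9  298.7   49.5]
 [ 269.6  164.4 1226.   467.1  327.1   49.5]
 [ 245.2  165.5  875.   464.7  383.3   49.5]
 [ 221.1  166.5  597.   462.5  439.1   49.5]
 [ 196.8  167.7  265.   460.   495.2   49.5]]
w2
[[ 367.1  175.6  341.   460.5  494.2   49.5]
 [ 338.8  176.8  824.   463.1  438.3   49.5]
 [ 310.5  177.9 1323.   465.3  382.4   49.5]
 [ 282.3  179.  1792.   467.6  326.3   49.5]
 [ 364.3  218.8  341.   552.6  498.1   49.5]
 [ 337.3  219.9  724.   555.1  442.3   49.5]
 [ 310.1  220.9 1199.   557.4  386.4   49.5]
 [ 282.9  221.9 1552.   559.7  330.    49.5]]
```

View pics/d_w2.png

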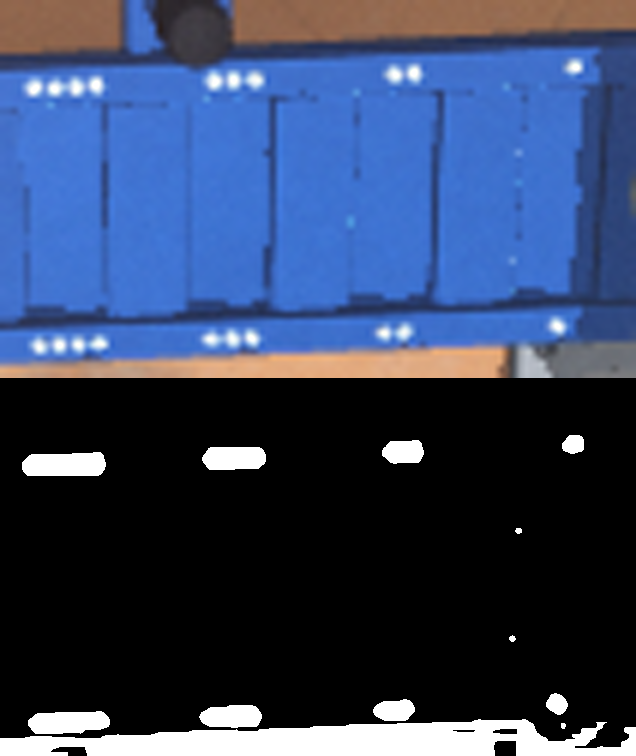

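Run:
```python
from h import *
for n,box in(("w2",(290,155,316,180)),("top0",(245,165,265,187))):
    im,d,K,W=load(n); P=pts(d,K,W)
    x0,y0,x1,y1=box; g=im[y0:y1,x0:x1].max(2); Q=P[y0:y1,x0:x1]
    m=(g<70)&(Q[...,2]>80); print(n,m.sum(),np.median(Q[m],0).round(1)); v,u=np.where(m); print(ray(K,W,[u.mean()+x0,v.mean()+y0],86).round(1))
im,d,K,W=load("w2")
h=cv2.cvtColor(im,cv2.COLOR_BGR2HSV)
for lo,hi in(((0,80,80),(12,255,255)),((170,80,80),(180,255,255))):
    m=cv2.inRange(h,lo,hi)[190:205,376:396]; v,u=np.where(m); 
    if len(u): print("mark",len(u),u.mean()+376,v.mean()+190,ray(K,W,[u.mean()+376,v.mean()+190],50).round(1))
m=cv2.inRange(h,(45,120,60),(85,255,255))[190:212,200:225]; v,u=np.where(m); print("button",ray(K,W,[u.mean()+200,v.mean()+190],38),P[int(v.mean())+165,0] if 0 else pts(d,K,W)[int(v.mean())+190,int(u.mean())+200])
cv2.imwrite("pics/mk.png",cv2.resize(im[150:290,340:470],None,fx=4.5,fy=4,interpolation=cv2.INTER_CUBIC))
```

```text
w2 91 [440.5 363.1  85.8]
[[440.1 363.7  86. ]]
top0 61 [439.8 365.3  85.9]
[[439.3 364.6  86. ]]
mark 20 385.2 196.65 [[504.3 535.1  50. ]]
mark 5 386.0 197.4 [[505.9 536.9  50. ]]
button [[518.88761536 182.06038981  38.        ]] [517.98632311 180.95317713  37.89702768]
```

View pics/mk.png

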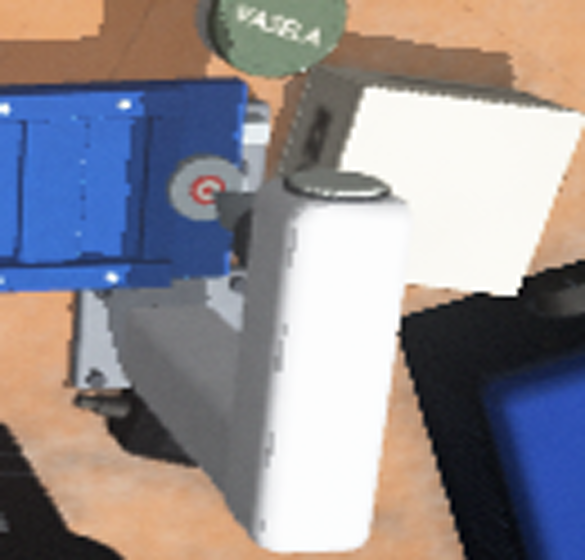

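Emit:
drive_tool:
  steps:
    - [0,0,0.02,-2.4,0.055]
    - [-0.009,0.0131,0.035,0,0.055]
    - [-0.01,0.013,0.04,0,0.055]
    - [-0.01,0.013,0.04,0,0.055]
    - [-0.01,0.013,0.04,0,0.055]
    - [-0.01,0.013,0.04,0,0.055]
    - [-0.01,0.014,0.04,0,0.055]
    - [-0.01,0.014,0.04,0,0.055]
    - [0,0,0.04,0,0.055]
    - [0,0,0.04,0,0.055]
    - [0,0,0.034,0,0.055]
    - [0,0,0,0,0.055]
    - [0,0,0,0,0.055]

```text
clock: 4.9
position: [440.6, 361.6, 133.6]
ee_rot: [-0.02, 1.0, 0.0, 0.001]
contact_force: [0.3, 0.0, 0.1]
gripper_width: 55.2
```

Run:
```python
from h import *
im,d,K,W=shot("wrist","w3"); s=arm.read_state(); print(s["position"],R.from_quat(s["ee_rot"]).as_matrix().round(3))
```

```text
[440.93264598 362.44690076 134.7222655 ] [[-0.999 -0.041  0.003]
 [-0.041  0.999  0.003]
 [-0.003  0.002 -1.   ]]
```

View pics/w3.png

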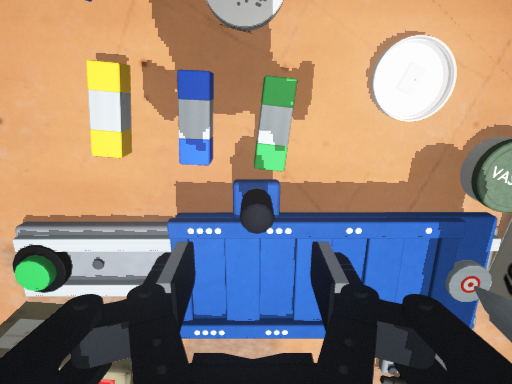

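Run:
```python
from h import *
im,d,K,W=load("w3"); P=pts(d,K,W)
x0,y0,x1,y1=235,185,280,235; g=im[y0:y1,x0:x1].max(2); Q=P[y0:y1,x0:x1]; m=(g<80)&(Q[...,2]>80); v,u=np.where(m); print(m.sum(),ray(K,W,[u.mean()+x0,v.mean()+y0],86).round(1))
h=cv2.cvtColor(im,cv2.COLOR_BGR2HSV)
m=(cv2.inRange(h,(0,80,80),(12,255,255))|cv2.inRange(h,(165,80,80),(180,255,255)))[270:300,445:495]; v,u=np.where(m); print(len(u),(u.min()+u.max())/2+445,(v.min()+v.max())/2+270,ray(K,W,[(u.min()+u.max())/2+445,(v.min()+v.max())/2+270],50).round(1))
cv2.imwrite("pics/tip.png",cv2.resize(im[240:340,420:512],None,fx=6,fy=6,interpolation=cv2.INTER_CUBIC))
```

```text
868 [[439.6 364.4  86. ]]
141 470.5 284.0 [[504.6 536.9  50. ]]
```

View pics/tip.png

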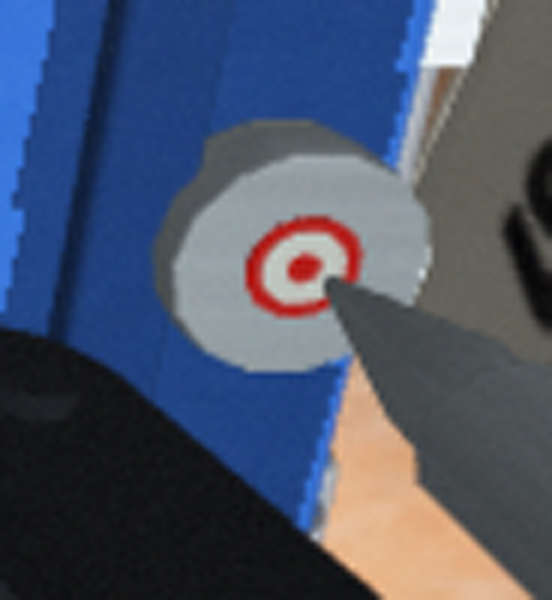

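Emit:
drive_tool:
  steps:
    - [0,0.001,0.03,0,0.055]
    - [0,0,0.03,0,0.055]
    - [0,0,0.017,0,0.055]
    - [0,0,0,0,0.055]
    - [0,0,0,0,0.015]
    - [0,0,0,0,0.015]
    - [0,0,0,0,0.015]
    - [0,0,0,0,0.015]
    - [0,0,0,0,0.015]

```text
clock: 5.85
position: [440.3, 364.4, 57.9]
ee_rot: [-0.021, 1.0, 0.002, 0.002]
contact_force: [-0.9, -0.3, 6.0]
gripper_width: 20.4
```

Run:
```python
from h import *
im,d,K,W=load("w3")
f=lambda x,y:[(x+.5)/6-.5+420,(y+.5)/6-.5+240]
print("dot",ray(K,W,f(303,268),50).round(1),"tip",ray(K,W,f(330,281),54).round(1))
```

```text
dot [[504.9 536.6  50. ]] tip [[504.2 537.4  54. ]]
```

Emit:
drive_tool:
  steps:
    - [0,-0.004,0,0,0.015]
    - [0,-0.008,0,0,0.015]
    - [0,-0.01,0,0,0.015]
    - [0,-0.01,0,0,0.015]
    - [0,-0.01,0,0,0.015]
    - [0,-0.01,0,0,0.015]
    - [0,0,0,0,0.015]

```text
clock: 6.55
position: [442.5, 311.5, 57.9]
ee_rot: [-0.021, 1.0, 0.001, 0.002]
contact_force: [-0.3, -2.5, 6.7]
gripper_width: 19.9
```

Emit:
drive_tool:
  steps:
    - [0,-0.008,0,0,0.015]
    - [0,-0.008,0,0,0.015]
    - [0,-0.008,0,0,0.015]
    - [0,0,0,0,0.015]

```text
clock: 6.95
position: [443.5, 287.9, 57.9]
ee_rot: [-0.021, 1.0, 0.001, 0.002]
contact_force: [-1.3, -1.6, 8.5]
gripper_width: 20.4
```

Emit:
drive_tool:
  steps:
    - [0,-0.008,0,0,0.015]
    - [0,-0.006,0,0,0.015]
    - [0,0,0,0,0.015]

```text
clock: 7.25
position: [444.1, 274.8, 57.9]
ee_rot: [-0.021, 1.0, 0.002, 0.002]
contact_force: [-1.9, 1.8, 7.6]
gripper_width: 20.6
```

Run:
```python
from h import *
im,d,K,W=shot("top","t4"); print(arm.read_state()["position"],arm.read_state()["contact_force"])
cv2.imwrite("pics/t4z.png",cv2.resize(im[100:280,140:360],None,fx=3.6,fy=3.3,interpolation=cv2.INTER_CUBIC))
```

```text
[444.12205729 274.85257212  57.86312479] [-2.53464003  1.18403506  8.37545963]
```

View pics/t4z.png

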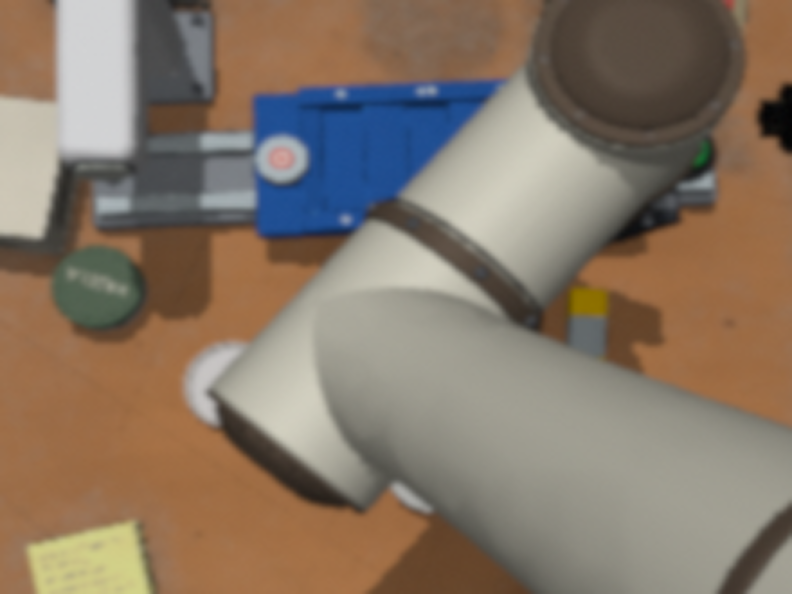

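Emit:
drive_tool:
  steps:
    - [0,-0.003,0,0,0.015]
    - [0,-0.003,0,0,0.015]
    - [0,0,0,0,0.015]
    - [0,0,0,0,0.015]

```text
clock: 7.7
position: [444.3, 274.7, 57.9]
ee_rot: [-0.022, 1.0, 0.006, 0.004]
contact_force: [-12.5, 20.4, 3.6]
gripper_width: 20.2
```

Emit:
drive_tool:
  steps:
    - [0,-0.003,0,0,0.015]
    - [0,-0.003,0,0,0.015]
    - [0,0,0,0,0.015]
    - [0,0,0,0,0.015]

```text
clock: 8.1
position: [444.6, 274.5, 57.9]
ee_rot: [-0.022, 1.0, 0.011, 0.005]
contact_force: [-21.5, 37.5, -1.1]
gripper_width: 20.3
```

Emit:
drive_tool:
  steps:
    - [0,0.006,0,0,0.015]
    - [0,0.005,0,0,0.015]
    - [0,0,0,0,0.015]
    - [0,0,0,0,0.015]
    - [0,0,0,0,0.055]
    - [0,0,0,0,0.055]
    - [0,0,0,0,0.055]
    - [0,0,0,0,0.055]
    - [0,0,-0.03,0,0.055]
    - [0,0,-0.04,0,0.055]
    - [0,0,-0.04,0,0.055]
    - [0,0,-0.03,0,0.055]
    - [0,0,0,0,0.055]
    - [0,0,0,0,0.055]

```text
clock: 9.5
position: [442.9, 272.1, 195.6]
ee_rot: [-0.02, 1.0, 0.001, 0.0]
contact_force: [-0.9, 0.4, -0.3]
gripper_width: 55.0
```

Run:
```python
from h import *
s=arm.read_state(); print(s["position"],s["contact_force"],R.from_quat(s["ee_rot"]).as_matrix().round(3).tolist())
im,d,K,W=shot("wrist","w5")
```

```text
[442.87667192 272.07511499 195.5998051 ] [-0.93470285  0.43946203 -0.29119948] [[-0.999, -0.041, 0.0], [-0.041, 0.999, 0.001], [-0.0, 0.001, -1.0]]
```

View pics/w5.png

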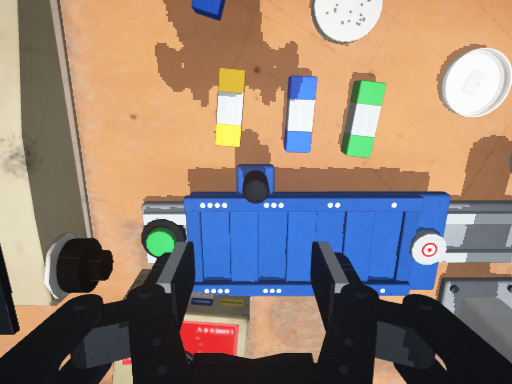

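```bash
cat >> h.py <<'E'
def bars(im,K,W,zs=24):
    h=cv2.cvtColor(im,cv2.COLOR_BGR2HSV); res={}
    for n,lo,hi in(("blue",(105,150,60),(125,255,255)),("green",(45,110,50),(85,255,255)),("yellow",(20,140,90),(35,255,255))):
        m=cv2.inRange(h,lo,hi); c,l,s,cen=cv2.connectedComponentsWithStats(m)
        res[n]=[(cen[i].round(1).tolist(),int(s[i,4]),ray(K,W,cen[i],zs)[0][:2].round(1).tolist()) for i in range(1,c) if 80<s[i,4]<2500]
    return res
E
python3 - <<'E'
from h import *
im,d,K,W=load("w5"); o,c,m=dots(im,K,W,(190,195,410,212)); print(o[:,[0,1,3,4]].round(1)); o,c,m=dots(im,K,W,(190,285,410,296)); print(o[:,[0,1,3,4]].round(1))
for k,v in bars(im,K,W).items(): print(k,v)
h=cv2.cvtColor(im,cv2.COLOR_BGR2HSV)
print("mark",ray(K,W,[429.5,250],50).round(1))
E
```

```text
[[333.4 204.7 466.5 349. ]
 [393.6 204.7 464.2 405. ]]
[[337.9 288.1 555.5 363.7]
 [382.1 290.2 556.2 408.9]
 [408.8 291.8 557.  436.3]
 [391.7 295.1 561.5 419.5]
 [264.5 295.2 566.9 289.8]]
blue [([208.5, 7.3], 471, [301.9, 229.3]), ([302.6, 87.1], 557, [363.2, 315.0]), ([297.8, 141.2], 487, [412.5, 314.7])]
green [([370.8, 92.4], 583, [365.3, 377.8]), ([359.4, 145.8], 515, [414.5, 374.1]), ([160.6, 241.4], 670, [523.2, 179.1])]
yellow [([231.3, 80.1], 613, [359.8, 250.0]), ([227.7, 134.9], 537, [409.2, 247.6]), ([231.5, 302.1], 88, [594.9, 255.2])]
mark [[509.1 447.6  50. ]]
```

Emit:
drive_tool:
  steps:
    - [0.015,-0.005,0.02,0,0.055]
    - [0.015,-0.005,0.03,0,0.055]
    - [0.015,-0.005,0.03,0,0.055]
    - [0.0143,-0.0053,0.03,0,0.055]
    - [0,0,0,6,0.055]
    - [0,0,0,0,0.055]

```text
clock: 10.15
position: [383.3, 248.0, 83.3]
ee_rot: [0.032, 0.999, -0.002, -0.002]
contact_force: [-0.3, 0.6, -0.0]
gripper_width: 55.1
```

Run:
```python
from h import *
s=arm.read_state(); print(s["position"])
im,d,K,W=shot("wrist","w6")
for k,v in bars(im,K,W).items(): print(k,v)
```

```text
[383.34645244 248.04332773  83.25492351]
blue [([209.1, 68.8], 1572, [294.6, 228.7]), ([355.9, 174.4], 1134, [362.8, 314.9]), ([354.1, 244.4], 871, [411.7, 315.1]), ([487.4, 321.0], 2254, [479.2, 413.8]), ([385.7, 372.8], 629, [522.8, 342.6])]
green [([449.2, 168.7], 1805, [362.8, 373.2]), ([434.8, 240.8], 1367, [412.3, 369.2])]
yellow [([252.9, 172.3], 1351, [357.4, 250.0]), ([254.0, 246.0], 941, [408.7, 247.6])]
```

View pics/w6.png

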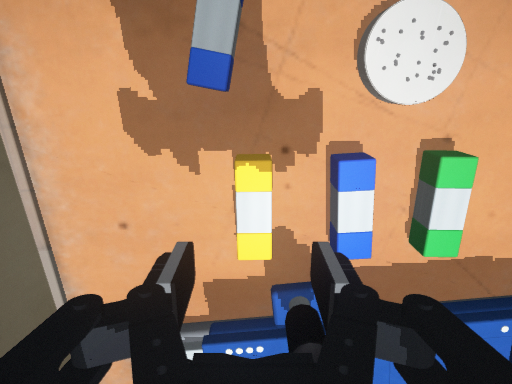

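Emit:
drive_tool:
  steps:
    - [0.003,0.001,0.03,0,0.055]
    - [0,0,0.03,0,0.055]
    - [0,0,0.017,0,0.055]
    - [0,0,0,0,0.055]
    - [0,0,0,0,0.015]
    - [0,0,0,0,0.015]
    - [0,0,0,0,0.015]
    - [0,0,0,0,0.015]
    - [0,0,0,0,0.015]

```text
clock: 11.1
position: [382.1, 251.0, 9.6]
ee_rot: [0.032, 1.0, 0.001, 0.001]
contact_force: [-0.8, -0.8, 6.7]
gripper_width: 22.4
```

Emit:
drive_tool:
  steps:
    - [0,0,-0.02,0,0.015]
    - [0,0,-0.035,0,0.015]
    - [0,0,-0.035,0,0.015]
    - [0,0,-0.03,-6,0.015]
    - [0,0,0,0,0.015]
    - [0,0,0,0,0.015]

```text
clock: 11.7
position: [381.0, 250.4, 128.2]
ee_rot: [-0.02, 1.0, 0.001, -0.0]
contact_force: [-0.4, 0.0, -4.8]
gripper_width: 22.4
```

Run:
```python
from h import *
s=arm.read_state(); print(s["position"],s["ee_rot"])
im,d,K,W=shot("wrist","w7")
h=cv2.cvtColor(im,cv2.COLOR_BGR2HSV)
m=cv2.inRange(h,(20,140,90),(35,255,255)); c,l,st,cen=cv2.connectedComponentsWithStats(m)
for i in range(1,c):
    if st[i,4]>100: print(cen[i],st[i])
```

```text
[381.03035855 250.37222698 128.22534631] [-1.96406569e-02  9.99806900e-01  6.10158820e-04 -1.87608954e-04]
[252.28580285 214.46280223] [ 224  185   57   60 3226]
[252.45853926 319.26633718] [ 227  302   52   36 1821]
```

View pics/w7.png

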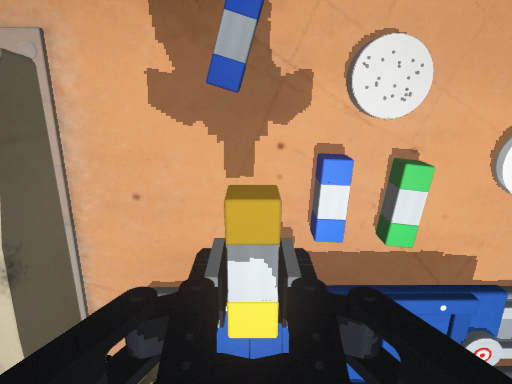

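```bash
cat >> h.py <<'E'
def heldx(vs,ztool,u=252):
    p=arm.camera_params("wrist"); W=np.linalg.inv(np.array(p["mount"])); K=np.array(p["K"])
    return ray(K,W,[[u,v] for v in vs],ztool).round(1)[:,:2]
E
python3 - <<'E'
from h import *
im,d,K,W=load("w7")
print(im[180:345:3,252].tolist())
for z in(-14,-16,-18): print(z,heldx([243,302,338],z).tolist())
print(d[[190,200,215,230,250,280,310,330],252])
E
```

```text
[[109, 164, 225], [111, 166, 227], [32, 98, 125], [33, 99, 128], [33, 100, 127], [33, 100, 129], [33, 103, 131], [46, 157, 194], [50, 167, 204], [51, 165, 204], [49, 165, 204], [50, 165, 204], [49, 164, 202], [50, 165, 203], [50, 162, 200], [51, 164, 203], [51, 164, 201], [51, 164, 202], [48, 160, 198], [53, 165, 200], [51, 163, 199], [50, 153, 187], [154, 153, 147], [154, 153, 145], [154, 153, 147], [152, 152, 144], [241, 240, 232], [242, 239, 233], [241, 240, 234], [241, 239, 233], [241, 238, 233], [241, 239, 232], [241, 238, 233], [241, 238, 232], [241, 238, 232], [240, 237, 230], [240, 238, 231], [239, 235, 230], [238, 235, 229], [238, 235, 229], [237, 234, 228], [76, 230, 249], [85, 242, 252], [84, 241, 252], [84, 241, 252], [81, 240, 252], [82, 240, 252], [81, 240, 252], [79, 239, 252], [78, 239, 252], [79, 239, 252], [77, 239, 252], [77, 238, 251], [197, 109, 66], [196, 109, 65]]
-14 [[12.5, 0.1], [-17.2, 0.1], [-37.3, 0.1]]
-16 [[13.5, 0.1], [-15.8, 0.1], [-35.5, 0.1]]
-18 [[14.5, 0.1], [-14.3, 0.1], [-33.8, 0.1]]
[147.20932 135.9899  137.10844 139.93845 141.51633 146.892   150.34912
 154.70625]
```

```bash
cat >> h.py <<'E'
def heldbar(fn,u=252,vs=(215,230,250,280,310,330)):
    im,d,K,W=load(fn); W=np.linalg.inv(np.array(arm.camera_params("wrist")["mount"])); P=pts(d,K,W)
    for v in vs: print(v,P[v,u].round(1))
E
python3 - <<'E'
from h import *
heldbar("w7",252,(190,202,215,230,250,280,310,330,336)); print(heldx([200.5,243.5,302,338],-15.7))
E
```

```text
190 [32.7  0.1 -1.8]
202 [ 31.    0.1 -13.5]
215 [ 25.7   0.1 -14.6]
230 [ 18.6   0.1 -13.9]
250 [  9.7   0.1 -15. ]
280 [ -5.6   0.1 -14.1]
310 [-20.6   0.1 -15.2]
330 [-32.4   0.1 -14.3]
336 [-36.    0.1 -14.2]
[[ 32.4   0.1]
 [ 13.1   0.1]
 [-16.    0.1]
 [-35.8   0.1]]
```

Emit:
drive_tool:
  steps:
    - [-0.015,0.01,-0.005,0,0.015]
    - [-0.025,0.018,0,0,0.015]
    - [-0.03,0.021,0,0,0.015]
    - [-0.03,0.021,0,0,0.015]
    - [-0.022,0.016,0,0,0.015]
    - [-0.0116,0.0092,0,0,0.015]
    - [0,0,0.02,0,0.015]
    - [0,0,0.015,0,0.015]
    - [0,0,0,0,0.015]
    - [0,0,0,0,0.015]
    - [0,0,0,0,0.015]

```text
clock: 12.85
position: [511.5, 351.5, 98.4]
ee_rot: [-0.021, 1.0, 0.0, 0.0]
contact_force: [1.0, 0.3, -3.1]
gripper_width: 22.3
```

Run:
```python
from h import *
s=arm.read_state(); print(s["position"],s["ee_rot"])
im,d,K,W=shot("wrist","w8")
```

```text
[511.45449079 351.4824267   98.4172372 ] [-2.06044065e-02  9.99787688e-01  1.60652635e-05  1.94469267e-04]
```

View pics/w8.png

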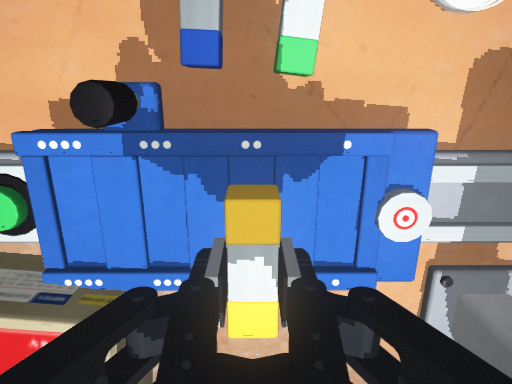

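```bash
cat >> h.py <<'E'
def slots_tool(fn,tz,boxes,zoff=49.5):
    im,d,K,W=load(fn); p=arm.camera_params("wrist"); Wt=np.linalg.inv(np.array(p["mount"])); 
    for b in boxes:
        o,c,m=dots(im,K,Wt,b)
        for r in o:
            q=ray(K,Wt,r[:2],tz-zoff)[0]; print(b[1],r[:3].round(1),q[:2].round(1))
E
sed -i 's/ray(K,Wt,r\[:2\],tz-zoff)/ray(K,Wt,r[:2],tz-zoff)/' h.py
python3 - <<'E'
from h import *
slots_tool("w8",98.4,[(30,138,360,152),(55,277,225,288),(325,277,345,288)])
E
```

```text
138 [ 347.1  144.1 2415. ] [45.3 55.5]
138 [ 143.2  144.3 2071. ] [ 45.2 -63.6]
138 [ 154.8  144.3 2100. ] [ 45.2 -56.8]
138 [ 166.5  144.3 2082. ] [ 45.2 -50. ]
277 [ 214.1  280.2 1931. ] [-45.6 -25.3]
277 [ 335.1  282.  1798. ] [-47.   55.5]
```

Emit:
drive_tool:
  steps:
    - [0.001,-0.0007,0.01,0,0.015]
    - [0,0,0.02,0,0.015]
    - [0,0,0.012,0,0.015]
    - [0,0,0.003,0,0.015]
    - [0,0,0,0,0.015]
    - [0,0,0,0,0.015]

```text
clock: 13.5
position: [510.8, 351.0, 54.0]
ee_rot: [-0.021, 1.0, 0.0, 0.001]
contact_force: [-0.6, -0.6, -3.9]
gripper_width: 22.2
```

Emit:
drive_tool:
  steps:
    - [0,0,0.002,0,0.015]
    - [0,0,0.001,0,0.015]
    - [0,0,0,0,0.015]
    - [0,0,0,0,0.015]

```text
clock: 13.9
position: [510.3, 350.6, 50.5]
ee_rot: [-0.021, 1.0, 0.0, 0.0]
contact_force: [-0.3, 0.6, -4.0]
gripper_width: 22.6
```

Emit:
drive_tool:
  steps:
    - [0,0,0.001,0,0.015]
    - [0,0,0,0,0.015]
    - [0,0,0,0,0.03]
    - [0,0,0,0,0.036]
    - [0,0,0,0,0.036]
    - [0,0,-0.01,0,0.036]
    - [0,0,-0.03,0,0.045]
    - [0,0,-0.04,0,0.055]
    - [0.03,-0.01,-0.03,0,0.055]
    - [0.03,-0.01,-0.02,0,0.055]
    - [0,0,0,0,0.055]
    - [0,0,0,0,0.055]
    - [0,0,0,0,0.055]

```text
clock: 15.2
position: [451.4, 328.2, 179.1]
ee_rot: [-0.021, 1.0, -0.0, -0.0]
contact_force: [-0.1, -0.5, 0.5]
gripper_width: 54.7
```

Run:
```python
from h import *
s=arm.read_state(); print(s["position"],s["ee_rot"])
im,d,K,W=shot("wrist","w9")
for k,v in bars(im,K,W).items(): print(k,v)
print(bars(im,K,W,64)["yellow"])
```

```text
[451.43295353 328.16088576 179.05754255] [-2.05131826e-02  9.99789572e-01 -1.25092973e-04 -7.16573919e-05]
blue [([241.5, 73.9], 655, [363.4, 315.4]), ([239.3, 131.9], 566, [412.4, 315.0])]
green [([314.3, 79.4], 677, [365.2, 377.9]), ([304.9, 136.9], 586, [414.5, 374.2]), ([97.8, 239.1], 836, [523.7, 177.5])]
yellow [([275.3, 224.7], 822, [501.0, 352.8]), ([274.6, 279.0], 497, [561.6, 355.8])]
[([275.3, 224.7], 822, [484.2, 349.1]), ([274.6, 279.0], 497, [536.6, 351.7])]
```

View pics/w9.png

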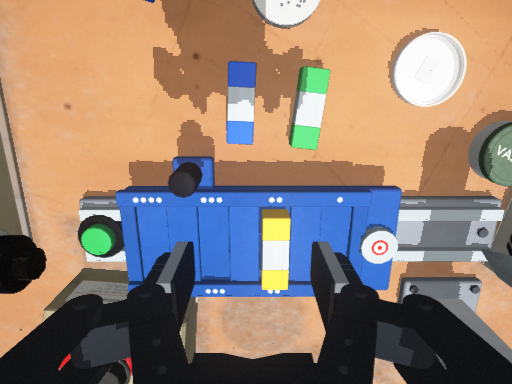

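Emit:
drive_tool:
  steps:
    - [0.015,0.012,0.02,2,0.055]
    - [0.02,0.016,0.03,2.2,0.055]
    - [0.015,0.014,0.03,2,0.055]
    - [0.0099,0.0083,0.02,0,0.055]
    - [0,0,0.03,0,0.055]
    - [0,0,0.025,0,0.055]
    - [0,0,0.018,0,0.055]
    - [0,0,0,0,0.055]
    - [0,0,0,0,0.055]

```text
clock: 16.15
position: [392.1, 378.7, 5.6]
ee_rot: [0.034, 0.999, -0.001, -0.0]
contact_force: [0.7, -0.2, 0.9]
gripper_width: 55.1
```

Emit:
drive_tool:
  steps:
    - [0,0,0,0,0.015]
    - [0,0,0,0,0.015]
    - [0,0,0,0,0.015]
    - [0,0,0,0,0.015]
    - [0,0,0,0,0.015]

```text
clock: 16.65
position: [392.0, 378.9, 7.5]
ee_rot: [0.033, 0.999, 0.0, 0.0]
contact_force: [0.2, -2.5, 6.1]
gripper_width: 22.5
```

Lift, align and look.

Emit:
drive_tool:
  steps:
    - [0,0,-0.02,0,0.015]
    - [0,0,-0.035,0,0.015]
    - [0,0,-0.035,-3,0.015]
    - [0,0,-0.03,-3.2,0.015]
    - [0,0,0,0,0.015]
    - [0,0,0,0,0.015]

```text
clock: 17.25
position: [391.0, 378.3, 125.8]
ee_rot: [-0.02, 1.0, 0.0, -0.001]
contact_force: [-0.7, -0.6, -3.7]
gripper_width: 22.6
```

```bash
cat >> h.py <<'E'
def held(fn,col):
    im,d,K,W=load(fn); h=cv2.cvtColor(im,cv2.COLOR_BGR2HSV)
    W=np.linalg.inv(np.array(arm.camera_params("wrist")["mount"])); P=pts(d,K,W)
    m=cv2.inRange(h,*{"green":((45,110,40),(85,255,255)),"blue":((105,150,40),(125,255,255)),"yellow":((20,140,90),(35,255,255))}[col])>0
    top=P[200:345,236:268].reshape(-1,3); top=top[(np.abs(top[:,1])<10)&(top[:,2]<-5)]
    zt=np.median(top[top[:,0]<20][:,2])
    mm=m&(np.abs(P[...,1])<16)&(P[...,2]<zt+3)&(P[...,2]>-40)
    q=P[mm]; print("ztop",zt,"bottom",zt+24,"x",q[:,0].min(),q[:,0].max(),"y",np.percentile(q[:,1],[2,98]),mm.sum())
    for sgn in(1,-1):
        qq=q[q[:,0]*sgn>20]; print(sgn,"ymid",np.percentile(qq[:,1],[2,98]).mean(),len(qq)) if len(qq) else 0
E
python3 - <<'E'
from h import *
s=arm.read_state(); print(s["position"],s["ee_rot"])
im,d,K,W=shot("wrist","w10"); held("w7","yellow"); held("w10","green")
E
```

```text
[391.00201806 378.30435841 125.75910601] [-1.97636999e-02  9.99804503e-01  2.08479781e-04 -5.55440072e-04]
ztop -14.37048821075 bottom 9.62951178925 x -37.29250425465294 33.03705354109183 y [-11.0466626   11.54436443] 4403
1 ymid 0.268789661309051 1700
-1 ymid 0.28167536625153744 1487
ztop -16.438905557131434 bottom 7.561094442868566 x -32.655864199701846 37.405813570728945 y [-11.00664792  11.43039628] 4612
1 ymid 0.22354320765635638 2318
-1 ymid 0.20626104275661206 1105
```

View pics/w10.png

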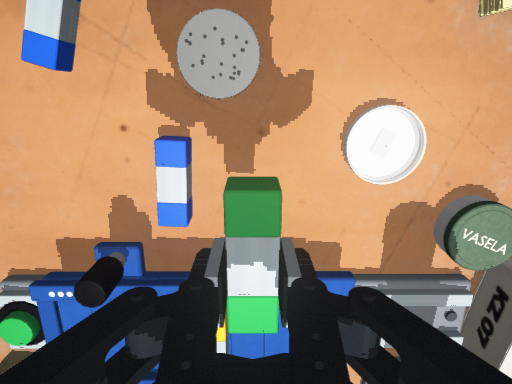

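Emit:
drive_tool:
  steps:
    - [-0.013,-0.009,0,0,0.015]
    - [-0.025,-0.018,0,0,0.015]
    - [-0.03,-0.022,0,0,0.015]
    - [-0.03,-0.022,0,0,0.015]
    - [-0.0149,-0.011,0,0,0.015]
    - [-0.01,-0.0063,0,0,0.015]
    - [0,0,0.02,0,0.015]
    - [0,0,0.01,0,0.015]
    - [0,0,0,0,0.015]
    - [0,0,0,0,0.015]
    - [0,0,0,0,0.015]

```text
clock: 18.4
position: [518.2, 296.3, 97.0]
ee_rot: [-0.021, 1.0, 0.0, 0.001]
contact_force: [0.4, 0.0, -4.7]
gripper_width: 22.4
```

Run:
```python
from h import *
s=arm.read_state(); print(s["position"],s["ee_rot"])
im,d,K,W=shot("wrist","w11"); held("w11","green")
slots_tool("w11",s["position"][2],[(90,130,460,160),(90,270,230,300),(280,270,460,300)])
```

```text
[518.20280369 296.30524475  96.95376736] [-2.10948412e-02  9.99777303e-01  3.13744609e-04  5.04494961e-04]
ztop -16.421917208964636 bottom 7.578082791035364 x -32.794554250867996 37.39994813426543 y [-11.02410444  11.42896274] 4634
1 ymid 0.2001924833912314 2348
-1 ymid 0.19765529388306202 1116
130 [ 444.7  136.8 2592. ] [ 49.7 111. ]
130 [ 134.6  136.9 2145. ] [ 49.7 -67.6]
130 [ 146.5  136.8 2156. ] [ 49.7 -60.8]
130 [ 170.1  136.8 2140. ] [ 49.7 -47.2]
130 [ 261.7  136.9 2142. ] [49.7  5.6]
130 [ 158.3  136.9 2170. ] [ 49.7 -54. ]
130 [360.5 154.9 144. ] [39.2 63.5]
130 [100.7 159.  766. ] [ 36.8 -89. ]
270 [ 228.   282.2 2799. ] [-46.2 -15.9]
270 [ 213.5  279.9 2152. ] [-44.4 -25.5]
270 [ 420.3  277.2 1793. ] [-42.4 110.9]
270 [ 291.3  279.8 2164. ] [-44.4  25.9]
```

View pics/w11.png

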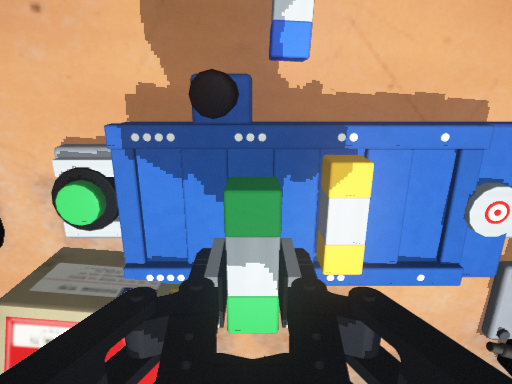

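Emit:
drive_tool:
  steps:
    - [0.0013,-0.0013,0.01,0,0.015]
    - [0,0,0.02,0,0.015]
    - [0,0,0.012,0,0.015]
    - [0,0,0.003,0,0.015]
    - [0,0,0.002,0,0.015]
    - [0,0,0,0,0.015]
    - [0,0,0,0,0.015]

```text
clock: 19.15
position: [517.3, 294.6, 50.0]
ee_rot: [-0.021, 1.0, 0.0, 0.001]
contact_force: [0.3, -0.3, -4.2]
gripper_width: 22.6
```

Emit:
drive_tool:
  steps:
    - [0,0,0.001,0,0.015]
    - [0,0,0,0,0.015]
    - [0,0,0,0,0.015]

```text
clock: 19.45
position: [516.9, 294.3, 48.5]
ee_rot: [-0.021, 1.0, 0.0, 0.0]
contact_force: [0.4, 0.5, -3.8]
gripper_width: 22.3
```

Emit:
drive_tool:
  steps:
    - [0,0,0,0,0.03]
    - [0,0,0,0,0.036]
    - [0,0,0,0,0.036]
    - [0,0,-0.01,0,0.036]
    - [0,0,-0.03,0,0.045]
    - [0,0,-0.04,0,0.055]
    - [0.03,0,-0.03,0,0.055]
    - [0.03,0.005,-0.02,0,0.055]
    - [0,0,0,0,0.055]
    - [0,0,0,0,0.055]
    - [0,0,0,0,0.055]

```text
clock: 20.55
position: [456.9, 296.6, 178.0]
ee_rot: [-0.02, 1.0, -0.0, -0.0]
contact_force: [0.5, -0.5, -0.3]
gripper_width: 54.9
```

Run:
```python
from h import *
s=arm.read_state(); print(s["position"],s["ee_rot"])
im,d,K,W=shot("wrist","w12")
for k,v in bars(im,K,W).items(): print(k,v)
b=bars(im,K,W,64); print(b["yellow"],b["green"])
cv2.imwrite("pics/w12z.png",cv2.resize(im[0:310,100:460],None,fx=2,fy=1.9))
```

```text
[456.87901731 296.60699222 177.98324999] [-2.04804443e-02  9.99790204e-01 -2.23139160e-04 -2.23233500e-04]
blue [([278.5, 68.6], 672, [363.3, 315.1]), ([274.6, 127.4], 583, [412.4, 314.7]), ([211.9, 163.1], 115, [447.1, 259.0])]
green [([246.6, 220.3], 848, [502.4, 292.9]), ([129.9, 235.7], 828, [523.6, 178.5]), ([247.1, 275.9], 509, [563.9, 295.6])]
yellow [([312.1, 220.5], 857, [500.1, 356.6]), ([302.8, 275.4], 296, [560.9, 352.8]), ([203.6, 300.0], 112, [594.7, 250.8])]
[([312.1, 220.5], 857, [484.1, 348.1]), ([302.8, 275.4], 296, [536.7, 344.9]), ([203.6, 300.0], 112, [565.9, 256.6])] [([246.6, 220.3], 848, [486.1, 293.0]), ([129.9, 235.7], 828, [504.4, 194.0]), ([247.1, 275.9], 509, [539.3, 295.4])]
```

View pics/w12z.png

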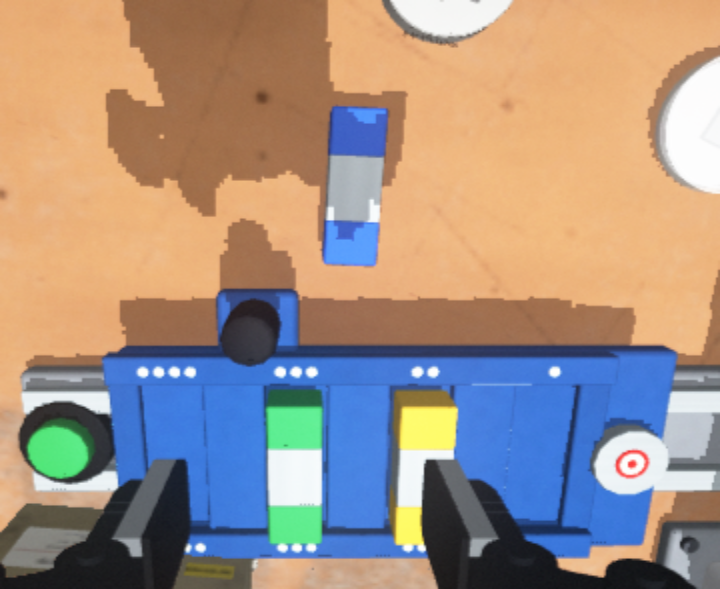

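Emit:
drive_tool:
  steps:
    - [0.02,0.006,0.02,0,0.055]
    - [0.03,0.009,0.03,2.6,0.055]
    - [0.0241,0.0067,0.02,0,0.055]
    - [0,0,0.03,0,0.055]
    - [0,0,0,0,0.055]
    - [0,0,0,0,0.055]
    - [0,0,0,0,0.055]

```text
clock: 21.3
position: [383.3, 317.2, 79.2]
ee_rot: [0.002, 1.0, 0.001, 0.001]
contact_force: [-0.1, 0.3, 0.5]
gripper_width: 54.9
```

Run:
```python
from h import *
s=arm.read_state(); print(s["position"],s["ee_rot"])
im,d,K,W=shot("wrist","w13")
for k,v in bars(im,K,W).items(): print(k,v)
```

```text
[383.30912732 317.1994942   79.21690676] [2.38912859e-03 9.99996701e-01 6.59666784e-04 6.73840859e-04]
blue [([99.3, 67.1], 2044, [295.2, 231.7]), ([249.2, 181.1], 1207, [362.2, 315.6]), ([249.2, 252.9], 928, [412.1, 315.2]), ([462.6, 317.9], 124, [464.8, 468.0]), ([118.8, 372.8], 604, [513.2, 215.1]), ([384.9, 372.4], 591, [513.9, 417.9])]
green []
yellow []
```

View pics/w13.png

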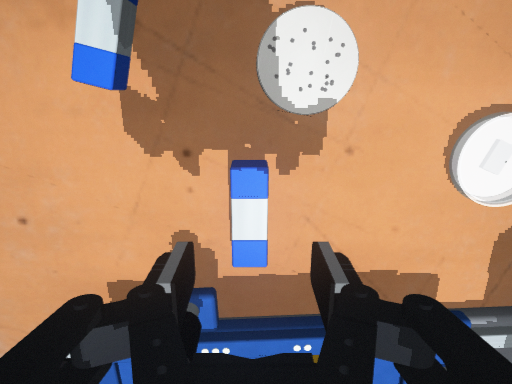

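Emit:
drive_tool:
  steps:
    - [0,-0.0015,0.025,0,0.055]
    - [0,0,0.03,0,0.055]
    - [0,0,0.018,0,0.055]
    - [0,0,0,0,0.055]
    - [0,0,0,0,0.015]
    - [0,0,0,0,0.015]
    - [0,0,0,0,0.015]
    - [0,0,0,0,0.015]
    - [0,0,0,0,0.015]

```text
clock: 22.25
position: [382.9, 316.1, 7.1]
ee_rot: [0.002, 1.0, 0.001, 0.001]
contact_force: [-0.3, 0.3, 7.2]
gripper_width: 22.8
```

Emit:
drive_tool:
  steps:
    - [0,0,-0.02,0,0.015]
    - [0,0,-0.035,0,0.015]
    - [0,0,-0.035,0,0.015]
    - [0,0,-0.035,-2.6,0.015]
    - [0,0,0,0,0.015]
    - [0,0,0,0,0.015]

```text
clock: 22.85
position: [381.6, 314.8, 130.8]
ee_rot: [-0.02, 1.0, 0.001, 0.0]
contact_force: [0.1, 0.3, -3.5]
gripper_width: 22.5
```

Run:
```python
from h import *
s=arm.read_state(); print(s["position"],s["ee_rot"],s["contact_force"])
im,d,K,W=shot("wrist","w14"); held("w14","blue")
```

```text
[381.6027289  314.78674247 130.79463977] [-2.00538909e-02  9.99798564e-01  8.20853552e-04  1.53999534e-06] [ 0.05533981  0.27852474 -3.52416341]
ztop -16.89805068494543 bottom 7.1019493150545685 x -40.38410085971385 30.34891783013628 y [-10.93499296  11.3423846 ] 4394
1 ymid 0.17768596884643362 1345
-1 ymid 0.17351565780866185 1767
```

View pics/w14.png

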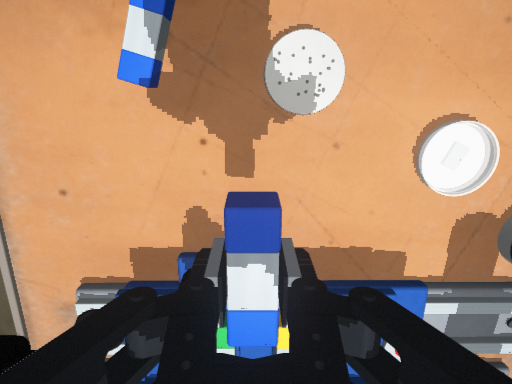

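Emit:
drive_tool:
  steps:
    - [-0.013,-0.008,0,0,0.015]
    - [-0.025,-0.016,0,0,0.015]
    - [-0.03,-0.02,0,0,0.015]
    - [-0.03,-0.02,0,0,0.015]
    - [-0.019,-0.011,0,0,0.015]
    - [-0.0104,-0.0065,0,0,0.015]
    - [0,0,0.02,0,0.015]
    - [0,0,0.01,0,0.015]
    - [0,0,0,0,0.015]
    - [0,0,0,0,0.015]
    - [0,0,0,0,0.015]

```text
clock: 24.0
position: [512.8, 239.5, 101.0]
ee_rot: [-0.021, 1.0, 0.0, 0.0]
contact_force: [-0.4, -0.1, -1.5]
gripper_width: 22.6
```

Run:
```python
from h import *
s=arm.read_state(); print(s["position"],s["ee_rot"])
im,d,K,W=shot("wrist","w15"); held("w15","blue")
slots_tool("w15",s["position"][2],[(200,135,512,165),(200,270,232,300),(280,270,512,300)])
```

```text
[512.79172921 239.45738138 100.96336202] [-2.10966782e-02  9.99777280e-01  2.77754552e-04  4.93847560e-04]
ztop -16.8831873877747 bottom 7.116812612225299 x -39.91913757772304 30.493389502982538 y [-11.04344209  11.53825419] 4450
1 ymid 0.31539095982184673 1428
-1 ymid 0.15431369652682747 1722
135 [200.9 142.6 927. ] [ 45.8 -30.2]
135 [ 233.7  149.2 2016. ] [ 41.9 -10.9]
135 [ 245.2  149.1 2019. ] [41.9 -4. ]
135 [ 256.7  149.2 2007. ] [41.9  2.8]
135 [ 268.2  149.2 2000. ] [41.9  9.6]
135 [ 333.8  149.2 2026. ] [41.9 48.7]
135 [ 202.4  160.6 1647. ] [ 34.9 -29.8]
270 [ 213.5  279.9 2176. ] [-47. -26.]
270 [ 291.2  279.9 2211. ] [-46.9  26.4]
270 [ 499.1  284.2 1687. ] [-50.3 167.5]
270 [ 341.6  292.9 1188. ] [-57.1  61.3]
```

View pics/w15.png

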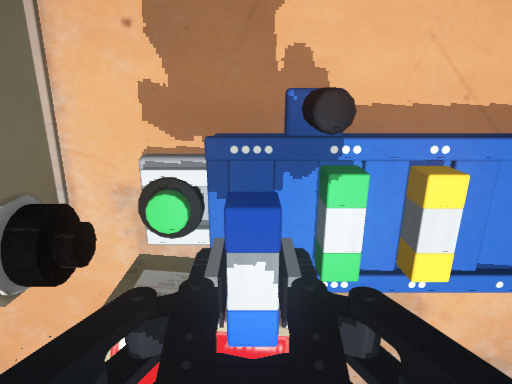

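Emit:
drive_tool:
  steps:
    - [0.0006,-0.0008,0.01,0,0.015]
    - [0,0,0.02,0,0.015]
    - [0,0,0.014,0,0.015]
    - [0,0,0.004,0,0.015]
    - [0,0,0.002,0,0.015]
    - [0,0,0,0,0.015]
    - [0,0,0,0,0.015]

```text
clock: 24.75
position: [512.6, 238.4, 51.1]
ee_rot: [-0.021, 1.0, 0.0, 0.001]
contact_force: [0.2, 0.2, -1.9]
gripper_width: 22.4
```

Emit:
drive_tool:
  steps:
    - [0,0,0.0015,0,0.015]
    - [0,0,0,0,0.015]
    - [0,0,0,0,0.015]

```text
clock: 25.05
position: [512.2, 238.1, 49.0]
ee_rot: [-0.021, 1.0, 0.0, 0.0]
contact_force: [0.1, 0.5, -3.0]
gripper_width: 22.3
```

Emit:
drive_tool:
  steps:
    - [0,0,0.001,0,0.015]
    - [0,0,0,0,0.015]
    - [0,0,0,0,0.03]
    - [0,0,0,0,0.036]
    - [0,0,0,0,0.036]
    - [0,0,-0.01,0,0.036]
    - [0,0,-0.03,0,0.045]
    - [0,0,-0.04,0,0.055]
    - [0.03,0.01,-0.03,0,0.055]
    - [0.0345,0.023,-0.02,0,0.055]
    - [0,0,0,0,0.055]
    - [0,0,0,0,0.055]
    - [0,0,0,0,0.055]

```text
clock: 26.35
position: [446.4, 267.9, 177.6]
ee_rot: [-0.02, 1.0, -0.0, -0.0]
contact_force: [0.1, -0.6, -0.1]
gripper_width: 55.3
```

Run:
```python
from h import *
s=arm.read_state(); print(s["position"],s["ee_rot"])
im,d,K,W=shot("wrist","w16"); P=pts(d,K,W)
b=bars(im,K,W,64); print(b)
g=im.max(2); m=(g<80)&(P[...,2]>80)&(P[...,2]<90)&(P[...,0]<470); v,u=np.where(m); print(m.sum(),ray(K,W,[u.mean(),v.mean()],86).round(1))
cv2.imwrite("pics/w16z.png",cv2.resize(im[0:310,60:512],None,fx=1.75,fy=1.75))
```

```text
[446.44480991 267.90203035 177.60319026] [-2.03760675e-02  9.99792338e-01 -2.14353514e-04 -2.24525523e-04]
{'blue': [([212.8, 3.6], 214, [315.0, 235.2]), ([275.9, 179.1], 190, [438.9, 286.7]), ([244.0, 183.2], 196, [443.3, 261.1])], 'green': [([279.3, 232.7], 878, [485.8, 292.6]), ([158.8, 244.9], 643, [501.4, 189.7]), ([278.2, 287.1], 523, [538.9, 295.0])], 'yellow': [([343.0, 232.6], 919, [483.5, 346.6])]}
610 [[443.8 274.2  86. ]]
```

View pics/w16z.png

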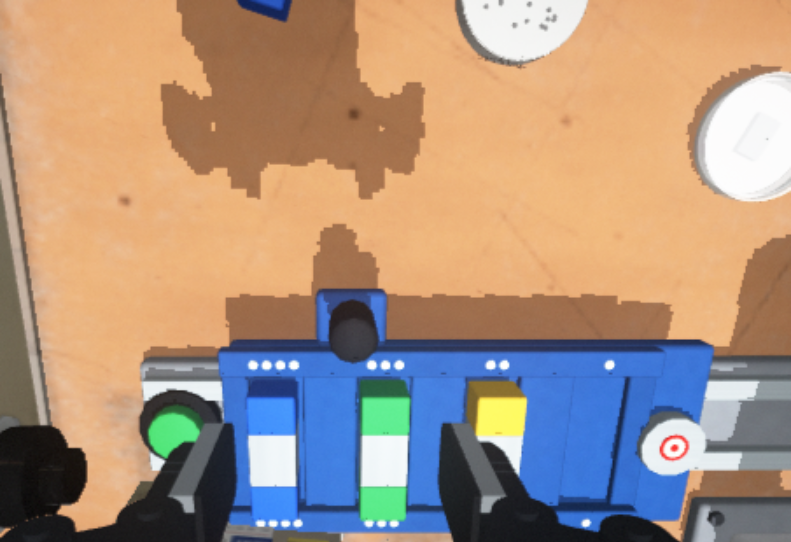

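Emit:
drive_tool:
  steps:
    - [0.0023,0.0065,0.02,0,0.055]
    - [0,0,0.035,0,0.055]
    - [0,0,0.035,0,0.055]
    - [0,0,0.03,0,0.055]
    - [0,0,0,0,0.055]
    - [0,0,0,0,0.015]
    - [0,0,0,0,0.015]
    - [0,0,0,0,0.015]
    - [0,0,0,0,0.015]
    - [0,0,0,0,0.015]

```text
clock: 27.4
position: [444.9, 275.4, 59.5]
ee_rot: [-0.021, 1.0, 0.001, 0.001]
contact_force: [2.2, -3.0, 7.9]
gripper_width: 20.4
```

Emit:
drive_tool:
  steps:
    - [0,0.003,0,0,0.015]
    - [0,0.006,0,0,0.015]
    - [0,0.009,0,0,0.015]
    - [0,0.01,0,0,0.015]
    - [0,0.01,0,0,0.015]
    - [0,0.01,0,0,0.015]
    - [0,0.01,0,0,0.015]
    - [0,0.01,0,0,0.015]
    - [0,0.008,0,0,0.015]
    - [0,0.005,0,0,0.015]
    - [0,0.003,0,0,0.015]
    - [0,0,0,0,0.015]
    - [0,0,0,0,0.015]
    - [0,0,0,0,0.015]

```text
clock: 28.8
position: [441.4, 360.1, 59.6]
ee_rot: [-0.021, 1.0, 0.002, 0.002]
contact_force: [1.9, 0.6, 5.2]
gripper_width: 20.0
```

Run:
```python
from h import *
s=arm.read_state(); print(s["position"],s["ee_rot"])
im,d,K,W=shot("wrist","w17")
```

```text
[441.37825469 360.10014692  59.55034976] [-0.02112591  0.99977432  0.00159481  0.00156642]
```

View pics/w17.png

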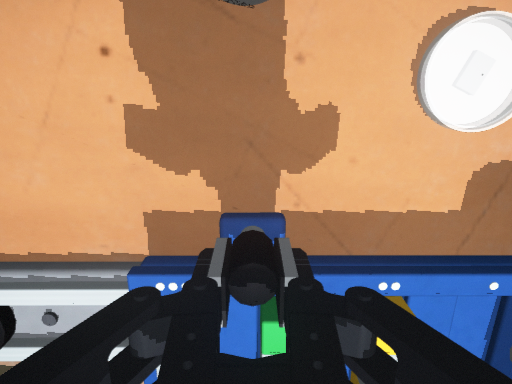

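Emit:
drive_tool:
  steps:
    - [0,0.002,0,0,0.015]
    - [0,0.002,0,0,0.015]
    - [0,0.0012,0,0,0.015]
    - [0,0,0,0,0.015]
    - [0,0,0,0,0.015]
    - [0,0,0,0,0.015]
    - [0,0,0,0,0.055]
    - [0,0,0,0,0.055]
    - [0,0,0,0,0.055]
    - [0,0,0,0,0.055]
    - [0,0,-0.02,0,0.055]
    - [0,0,-0.03,0,0.055]
    - [0,0,-0.025,0,0.055]
    - [0,0,0,0,0.055]
    - [0,0,0,0,0.055]
    - [0,0,0,0,0.055]

```text
clock: 30.45
position: [439.4, 363.2, 131.6]
ee_rot: [-0.02, 1.0, -0.001, -0.001]
contact_force: [-0.3, -0.0, -0.3]
gripper_width: 55.3
```

Run:
```python
from h import *
s=arm.read_state(); print(s["position"],s["ee_rot"])
im,d,K,W=shot("wrist","w18")
cv2.imwrite("pics/w18z.png",cv2.resize(im[230:330,410:512],None,fx=6,fy=6,interpolation=cv2.INTER_CUBIC))
im,d,K,W=shot("side","s18"); cv2.imwrite("pics/s18z.png",cv2.resize(im[170:260,130:230],None,fx=6,fy=6,interpolation=cv2.INTER_CUBIC))
```

```text
[439.43325681 363.18788762 131.61841041] [-2.04290939e-02  9.99790569e-01 -8.20615091e-04 -8.92317485e-04]
```

View pics/w18z.png

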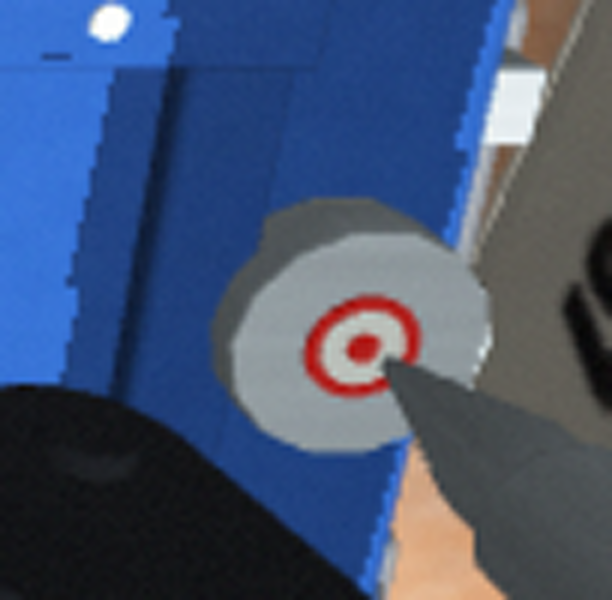

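View pics/s18z.png

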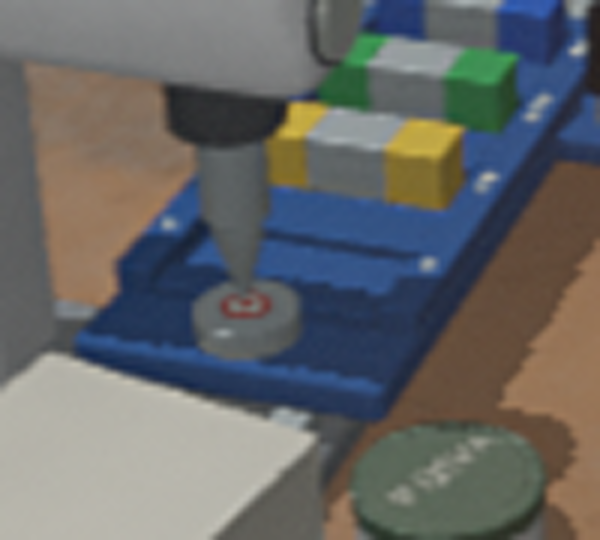

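Run:
```python
from h import *
f=lambda x,y,ox,oy:[(x+.5)/6-.5+ox,(y+.5)/6-.5+oy]
im,d,K,W=load("w18")
a=ray(K,W,f(363,348,410,230),50)[0]; b=ray(K,W,f(388,360,410,230),54)[0]; print(a,b,b-a)
P=pts(d,K,W); print(P[290:296,472:480,2].round(0))
im,d,K,W=load("s18")
a=ray(K,W,f(245,304,130,170),50)[0]; b=ray(K,W,f(245,289,130,170),54)[0]; print(a,b,b-a)
h=cv2.cvtColor(im,cv2.COLOR_BGR2HSV); m=cv2.inRange(h,(0,90,60),(10,255,255))[212:228,158:182]; print(m.astype(bool).astype(int))
```

```text
[504.84719788 536.89559353  50.        ] [503.96577741 537.38437847  54.        ] [-0.88142047  0.48878494  4.        ]
[[51. 50. 55. 55. 56. 56. 51. 50.]
 [50. 50. 55. 58. 58. 58. 58. 59.]
 [50. 50. 56. 57. 58. 59. 60. 60.]
 [51. 51. 51. 60. 59. 62. 62. 62.]
 [51. 51. 50. 59. 61. 60. 62. 61.]
 [51. 51. 50. 50. 61. 61. 63. 63.]]
[504.37460166 535.3296068   50.        ] [505.26794734 532.89732862  54.        ] [ 0.89334567 -2.43227818  4.        ]
[[0 0 0 0 0 0 0 0 0 0 0 0 0 0 0 0 0 0 0 0 0 0 0 0]
 [0 0 0 0 0 0 0 0 0 0 0 0 0 0 0 0 0 0 0 0 0 0 0 0]
 [0 0 0 0 0 0 0 0 0 0 0 0 0 0 0 0 0 0 0 0 0 0 0 0]
 [0 0 0 0 0 0 0 0 0 0 0 0 0 0 0 0 0 0 0 0 0 0 0 0]
 [0 0 0 0 0 0 0 0 0 0 0 0 0 0 0 0 0 0 0 0 0 0 0 0]
 [0 0 0 0 0 0 0 0 0 0 0 0 0 0 0 0 0 0 0 0 0 0 0 0]
 [0 0 0 0 0 0 0 0 0 0 0 0 0 0 0 0 0 0 0 0 0 0 0 0]
 [0 0 0 0 0 0 0 0 0 0 0 0 0 0 0 0 0 0 0 0 0 0 0 0]
 [0 0 0 0 0 0 0 0 0 0 0 0 1 1 0 0 1 0 0 0 0 0 0 0]
 [0 0 0 0 0 0 0 0 0 1 0 0 0 0 0 0 1 0 0 0 0 0 0 0]
 [0 0 0 0 0 0 0 0 0 0 1 1 1 1 0 0 0 0 0 0 0 0 0 0]
 [0 0 0 0 0 0 0 0 0 0 0 0 0 0 0 0 0 0 0 0 0 0 0 0]
 [0 0 0 0 0 0 0 0 0 0 0 0 0 0 0 0 0 0 0 0 0 0 0 0]
 [0 0 0 0 0 0 0 0 0 0 0 0 0 0 0 0 0 0 0 0 0 0 0 0]
 [0 0 0 0 0 0 0 0 0 0 0 0 0 0 0 0 0 0 0 0 0 0 0 0]
 [0 0 0 0 0 0 0 0 0 0 0 0 0 0 0 0 0 0 0 0 0 0 0 0]]
```

Run:
```python
from h import *
for n in("top0","w16","w2"):
    im,d,K,W=load(n); P=pts(d,K,W); Q=P.reshape(-1,3)
    if n!="w16":
        q=Q[(np.abs(Q[:,0]-518)<90)&(np.abs(Q[:,1]-181)<70)&(Q[:,2]>45)]; print(n,len(q),q[:,0].min(),q[:,2].max()); q=q[q[:,0]<575]; print(len(q),q.max(0) if len(q) else 0, q.min(0) if len(q) else 0)
    h=cv2.cvtColor(im,cv2.COLOR_BGR2HSV); m=(cv2.inRange(h,(45,110,60),(85,255,255))>0)&(P[...,2]>36.5)&(P[...,2]<40)&(np.abs(P[...,1]-181)<25)
    v,u=np.where(m); print(n,m.sum(),np.median(P[m],0),ray(K,W,[u.mean(),v.mean()],38).round(1))
```

```text
top0 1417 508.89514847223546 112.21914651395474
728 [574.99135004 250.83395223  91.5991816 ] [508.89514847 111.12664644  45.06620594]
top0 87 [517.00889176 183.34457494  38.41120966] [[518.3 183.2  38. ]]
w16 498 [516.09679786 180.42155182  38.18739751] [[516.4 181.   38. ]]
w2 1773 509.79987342093074 112.95183260520425
940 [574.99194659 250.21250149  88.2942259 ] [509.79987342 111.07156537  45.07857846]
w2 120 [519.85826499 181.34117182  38.33678505] [[519.6 181.9  38. ]]
```

Emit:
drive_tool:
  steps:
    - [0,0,-0.02,0,0.03]
    - [-0.005,-0.02,-0.03,0,0.01]
    - [-0.012,-0.035,0,0,0]
    - [-0.014,-0.04,0,0,0]
    - [-0.014,-0.04,0,0,0]
    - [-0.014,-0.033,0,0,0]
    - [-0.012,-0.016,0,0,0]
    - [0,0,0.02,0,0]
    - [0,0,0.03,0,0]
    - [0,0,0,0,0]
    - [0,0,0,0,0]
    - [0,0,0,0,0]

```text
clock: 31.75
position: [519.4, 183.5, 134.0]
ee_rot: [-0.021, 1.0, 0.0, 0.001]
contact_force: [0.4, 0.2, 0.3]
gripper_width: 0.1
```

Run:
```python
from h import *
s=arm.read_state(); print(s["position"],s["ee_rot"])
im,d,K,W=shot("wrist","w19"); P=pts(d,K,W)
h=cv2.cvtColor(im,cv2.COLOR_BGR2HSV); m=(cv2.inRange(h,(45,110,60),(85,255,255))>0)&(P[...,2]>36)&(P[...,2]<41)&(np.abs(P[...,1]-181)<25)
v,u=np.where(m); print(m.sum(),np.median(P[m],0),ray(K,W,[(u.min()+u.max())/2,(v.min()+v.max())/2],38).round(1),np.ptp(P[m],axis=0))
```

```text
[519.40067036 183.51798009 133.97141229] [-2.09942755e-02  9.99779110e-01  3.09684390e-04  9.35700849e-04]
1049 [518.5155442  182.13040902  38.04974095] [[518.7 181.9  38. ]] [28.41644826 27.83192054  4.19531765]
```

View pics/w19.png

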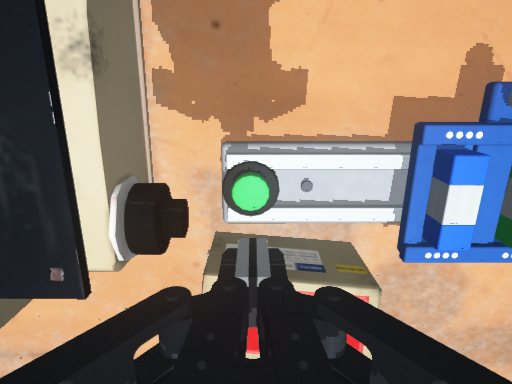

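Emit:
drive_tool:
  steps:
    - [0,-0.001,0.02,0,0]
    - [0,0,0.03,0,0]
    - [0,0,0.025,0,0]
    - [0,0,0.012,0,0]
    - [0,0,0,0,0]
    - [0,0,0,0,0]

```text
clock: 32.4
position: [519.6, 182.6, 47.0]
ee_rot: [-0.021, 1.0, 0.0, 0.001]
contact_force: [-0.1, -0.7, -0.0]
gripper_width: -0.4
```

Emit:
drive_tool:
  steps:
    - [0,0,0.004,0,0]
    - [0,0,0.003,0,0]
    - [0,0,0.003,0,0]
    - [0,0,0,0,0]
    - [0,0,0,0,0]

```text
clock: 32.9
position: [519.1, 182.2, 36.3]
ee_rot: [-0.021, 1.0, 0.0, 0.001]
contact_force: [0.6, 0.6, 2.7]
gripper_width: 0.1
```

Emit:
drive_tool:
  steps:
    - [0,0,0.003,0,0]
    - [0,0,0.003,0,0]
    - [0,0,0,0,0]
    - [0,0,0,0,0]

```text
clock: 33.3
position: [519.2, 182.2, 31.9]
ee_rot: [-0.021, 1.0, 0.0, 0.001]
contact_force: [-4.4, -0.3, 16.6]
gripper_width: -0.1
```

Emit:
drive_tool:
  steps:
    - [0,0,0.001,0,0]
    - [0,0,0,0,0]
    - [0,0,-0.01,0,0]
    - [0,0,-0.03,0,0]
    - [0,0,-0.04,0,0]
    - [0,0,-0.04,0,0]
    - [0.01,0.02,-0.03,0,0]
    - [0.02,0.04,0,0,0]
    - [0.02,0.04,0,0,0]
    - [0.015,0.04,0,0,0]
    - [0.01,0.03,0,0,0]
    - [0,0.015,0,0,0]
    - [0,0,0,0,0]
    - [0,0,0,0,0]
    - [0,0,0,0,0]

```text
clock: 34.8
position: [436.4, 362.4, 178.4]
ee_rot: [-0.02, 1.0, -0.0, -0.0]
contact_force: [-0.6, 0.1, 0.3]
gripper_width: -0.1
```

Run:
```python
from h import *
s=arm.read_state(); print(s["position"],s["contact_force"])
im,d,K,W=shot("wrist","w20"); P=pts(d,K,W)
h=cv2.cvtColor(im,cv2.COLOR_BGR2HSV); m=(cv2.inRange(h,(45,110,60),(85,255,255))>0)&(np.abs(P[...,1]-181)<12)&(np.abs(P[...,0]-518)<12); print("button z",np.median(P[m],0))
b=bars(im,K,W,64); print(b)
```

```text
[436.36502979 362.36562663 178.43680799] [-0.60837796  0.06609422  0.29158141]
button z [516.92365176 182.97527116  38.18746306]
{'blue': [([99.4, 6.9], 564, [309.8, 250.7]), ([238.5, 189.1], 169, [438.6, 351.2]), ([270.0, 186.5], 224, [435.4, 376.8])], 'green': [([275.2, 235.8], 670, [479.0, 383.7]), ([64.2, 252.2], 828, [502.0, 201.2])], 'yellow': [([336.8, 238.6], 895, [479.6, 436.6]), ([333.3, 284.9], 152, [525.1, 438.7])]}
```

View pics/w20.png

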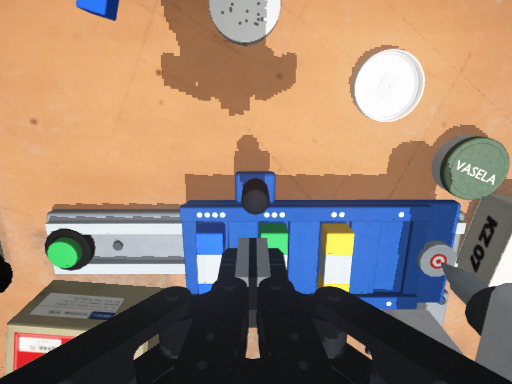

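Emit:
drive_tool:
  steps:
    - [0.01,0,-0.03,0,0]
    - [0.01,0,-0.04,0,0]
    - [0.01,0,-0.04,0,0]
    - [0.01,0,-0.02,0,0]
    - [0,0,0,0,0]
    - [0,0,0,0,0]
    - [0,0,0,0,0]

```text
clock: 35.55
position: [396.1, 361.0, 307.1]
ee_rot: [-0.02, 1.0, -0.001, -0.001]
contact_force: [0.0, 0.1, -0.0]
gripper_width: 0.2
```

Run:
```python
from h import *
s=arm.read_state(); print(s["position"],s["contact_force"])
im,d,K,W=shot("wrist","w21"); P=pts(d,K,W)
x0,y0,x1,y1=100,150,512,290
cv2.imwrite("pics/w21z.png",cv2.resize(im[y0:y1,x0:x1],None,fx=1.94,fy=1.94*2,interpolation=cv2.INTER_CUBIC))
h=cv2.cvtColor(im,cv2.COLOR_BGR2HSV)
C=np.array([[508.8,440.8],[511,384.8],[513.4,328.5]])+np.array([-.03,.75])
for c,lo,hi,n in zip(C,((20,140,90),(45,110,50),(105,140,60)),((35,255,255),(85,255,255),(125,255,255)),("y","g","b")):
    m=(cv2.inRange(h,lo,hi)>0)&(P[...,2]>60)&(P[...,2]<69)&(np.hypot(P[...,0]-c[0],P[...,1]-c[1])<45)
    q=P[m]; 
    a=q[q[:,0]<c[0]-5]; b=q[q[:,0]>c[0]+5]
    print(n,c,len(a),len(b),"z",np.median(q[:,2]), "x range",np.percentile(q[:,0],[1,99]), "ymid near/far",[np.percentile(t[:,1],[2,98]).mean() for t in(a,b) if len(t)])
o,cc,mm=dots(im,K,W,(205,185,420,205)); print(o[:,[0,1,3,4]].round(1)) if len(o) else 0
```

```text
[396.06595074 361.00423065 307.13413305] [ 0.04773746  0.05676569 -0.00063674]
y [508.77 441.55] 280 236 z 64.16817965085127 x range [474.36033427 541.9713742 ] ymid near/far [np.float64(440.0282935519328), np.float64(442.09812639174334)]
g [510.97 385.55] 286 0 z 64.10474612376306 x range [475.88751712 495.67781798] ymid near/far [np.float64(384.0133790654384)]
b [513.37 329.25] 292 24 z 64.170704762843 x range [480.74740002 542.54637372] ymid near/far [np.float64(330.6885006993914), np.float64(322.24477980272644)]
[[416.3 185.6 427.4 569.5]]
```

View pics/w21.png

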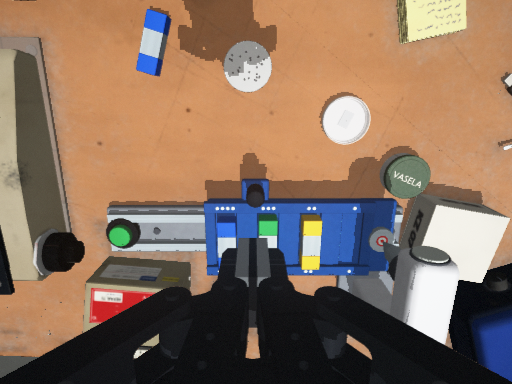

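Emit:
drive_tool:
  steps:
    - [0,0.02,0.02,0,0]
    - [0,0.035,0.03,0,0]
    - [0,0.035,0.03,0,0]
    - [0,0.02,0.01,0,0]
    - [0,0,0,0,0]
    - [0,0,0,0,0]
    - [0,0,0,0,0]

```text
clock: 36.3
position: [392.0, 471.3, 219.2]
ee_rot: [-0.02, 1.0, 0.0, 0.0]
contact_force: [-0.4, -0.7, -0.2]
gripper_width: 0.1
```

Run:
```python
from h import *
s=arm.read_state(); print(s["position"],s["contact_force"])
im,d,K,W=shot("wrist","w22"); P=pts(d,K,W)
cv2.imwrite("pics/w22z.png",cv2.resize(im[170:320,30:330],None,fx=2.6,fy=2.6,interpolation=cv2.INTER_CUBIC))
```

```text
[392.03782931 471.28347862 219.21785202] [-0.44721853 -0.71289506 -0.20317782]
```

View pics/w22z.png

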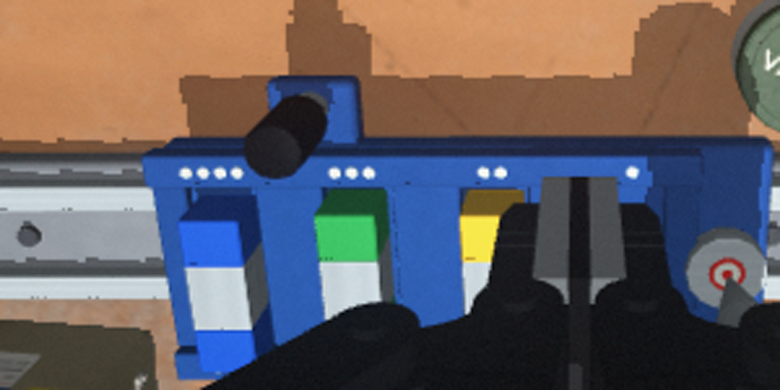

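Run:
```python
from h import *
im,d,K,W=load("w22")
f=lambda x,y:[(x+.5)/2.6-.5+30,(y+.5)/2.6-.5+170]
c=ray(K,W,[f(187,267),f(245,267),f(192,330),f(252,330)],64); print(c.round(1)); print("blue centre",c.mean(0), "dir",(c[2:].mean(0)-c[:2].mean(0)))
c=ray(K,W,[f(321,262),f(386,262)],64); print("green band near edge",c.mean(0))
for dd in((211,173),(352,173),(491,173),(632,173)): print(ray(K,W,f(*dd),49.5).round(1))
print("mark",ray(K,W,f(728,275),50).round(1),"tip",ray(K,W,f(727,281),54).round(1))
cv2.imwrite("pics/tip2.png",cv2.resize(im[255:300,285:345],None,fx=10,fy=10,interpolation=cv2.INTER_CUBIC))
```

```text
[[501.9 320.7  64. ]
 [501.  343.6  64. ]
 [531.  319.9  64. ]
 [530.  344.3  64. ]]
blue centre [515.96351419 332.14214053  64.        ] dir [29.01283808 -0.07120735  0.        ]
green band near edge [497.00675574 386.61987994  64.        ]
[[467.7 327.2  49.5]]
[[465.4 383.6  49.5]]
[[463.2 439.1  49.5]]
[[460.9 495.5  49.5]]
mark [[505.3 538.   50. ]] tip [[505.7 536.9  54. ]]
```

View pics/tip2.png

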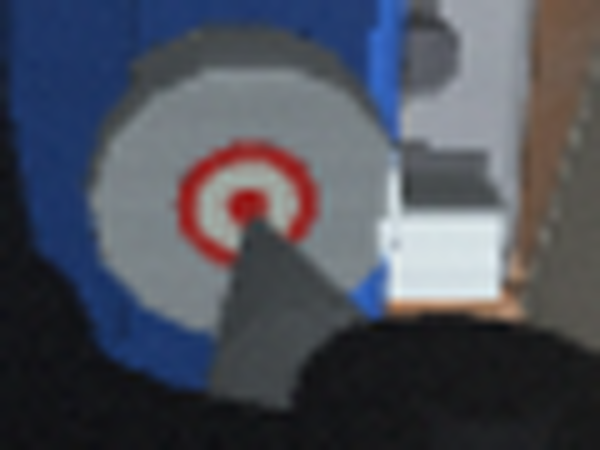

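Run:
```python
from h import *
im,d,K,W=load("w22")
a=ray(K,W,[285+25.0-.45,255+20.5-.45],50)[0]; b=ray(K,W,[285+25.8-.45,255+21.7-.45],54)[0]; print(b-a)
print(arm.job_done())
```

```text
[-0.998386    0.09865175  4.        ]
the job is handed in; nothing more can be done
None
```

I finished the task and handed it in at about 36 s on the robot clock; no verdict came back.

**What I did**
- There was no red bar, so slot 1 stays empty.
- I pulled the carriage 90 mm out by its knob until the force rose at the front stop. Then I laid yellow in slot 2, green in slot 3 and blue in slot 4.
- Two bars looked like the blue bar. I took the one farther from the base, about 500 mm away against 358 mm.
- I pushed the carriage back in, then pressed the green button to its end (tool at z = 31.9 mm, 16.6 N) and released it.

**Last checks**
- **Bars:** all three tops measured about 64.1 mm high, so they lie flat on the slot floors.
- **Blue bar:** it read about 3–4 mm off its slot centre and turned about 2.5°. The sideways reading exceeds the slot's 2 mm play, so part of it is measuring error. The rest is within the limits of 7 mm and 0.09 rad.
- **Mark:** two wrist views put it about 1 mm from under the tip. The side view gave about 2.5 mm, but it is too coarse along the travel to rely on. All are within 4.5 mm.
- **Button and bystanders:** the button is back up at z ≈ 38 mm. I never touched the dish, block or tin, and the robot was clear of everything.

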